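Return inspected press tooling to its shadow boards

TASK

The press tooling has been inspected: put the coining die, the collar, the check weight and the setting block each on the board whose black silhouette has its shape and size, centred on the silhouette, the same way up as it stands now and the block lying lengthwise along its rectangle. Set every piece down rather than dropping it, and leave the coin rack and the cup of blanks where they are.

Things in the scene. Friction and masses are not known exactly. Their poses are not given: they have to be found in the camera images.
- die_mid (a point): The steel coining die: round base 50 mm in diameter and 24 mm high, above it a narrower neck 36 mm in diameter, 44 mm high in all; about 0.45 kg. Loose, standing upright on the table or, later, a board. This point is its centre, 22 mm above its underside, on its axis; z is up; round, so its yaw means nothing.
- collar_mid (a point): The plain steel collar (thick flat ring): 60 mm outside diameter, 28 mm through-hole, 18 mm high; about 0.3 kg. Loose, standing upright on the table or, later, a board. This point is its centre, 9 mm above its underside, on its axis; z is up; round, so its yaw means nothing.
- weight_mid (a point): The small steel check weight: cylinder 32 mm in diameter and 28 mm high with a little button knob (18 mm in diameter) on top, 42 mm high in all; about 0.18 kg. Loose, standing upright on the table or, later, a board. This point is its centre, 21 mm above its underside, on its axis; z is up; round, so its yaw means nothing.
- block_mid (a point): The steel setting block: plain bar 72 x 24 mm and 22 mm high; about 0.29 kg. Loose, standing upright on the table or, later, a board. This point is its centre, 11 mm above its underside, on its axis; z is up; x runs along the 72 mm length, y along the 24 mm width.
- die_board_mark (a point): Board for the die: fixed flat cream plastic plate 92 x 92 mm, 6 mm thick, on the table; its flush marking is a solid black disc 50 mm in diameter, in the middle. Purely flat, no recess. This point is the middle of the marking on the top face, 6 mm above the table; x and y lie along the plate's edges, z is up.
- collar_board_mark (a point): Board for the collar: fixed flat cream plastic plate 92 x 92 mm, 6 mm thick, on the table; its flush marking is a black ring, 60 mm outside and 28 mm inside, in the middle. Purely flat, no recess. This point is the middle of the marking on the top face, 6 mm above the table; x and y lie along the plate's edges, z is up.
- weight_board_mark (a point): Board for the check weight: fixed flat cream plastic plate 92 x 92 mm, 6 mm thick, on the table; its flush marking is a solid black disc 32 mm in diameter, in the middle. Purely flat, no recess. This point is the middle of the marking on the top face, 6 mm above the table; x and y lie along the plate's edges, z is up.
- block_board_mark (a point): Board for the setting block: fixed flat cream plastic plate 92 x 92 mm, 6 mm thick, on the table; its flush marking is a black rectangle 72 x 24 mm, long side along x, in the middle. Purely flat, no recess. This point is the middle of the marking on the top face, 6 mm above the table; x and y lie along the plate's edges, z is up.
- coin_rack: Bystander: low black rack 120 x 200 mm holding six copper coin sticks, 41 mm high, to the robot's right of the work, loose. Origin: centre of its underside. Not to be moved.
- blank_cup: Bystander: open grey round cup, 76 mm across the rim, 55 mm high, with copper blanks in it, to the robot's left of the work, loose. Origin: centre of its underside. Not to be moved.

How it is judged:
By the outcome, as a careful person would: the job done as asked, in the order asked, and still so for the second after the job is handed in, with the robot touching nothing.
It also fails if it takes over 106 s, if anything falls off the work surface, if the arm or the gripper's body presses on something with over 40 N, if the wrist force passes 120 N, or if a joint passes its speed limit or range.

ROBOT

A 7-joint arm with a two-finger parallel gripper is mounted at the origin on the work surface. World frame = base frame: x ahead of the robot, y to its left, z up, the work surface at z = 0. Lengths are in m, angles in degrees, forces in N, time in s.
With the tool pointing down it reaches from about 0.425 to 1.025 m from the base axis. Payload 9.4 kg.
Tool frame: the origin (TCP) lies at the very end of the fingers, on their centre line; the grasp point (between the pads) lies 19 mm behind it (grasp_offset is the distance from the TCP to the grasp point, in m); y points along the fingers, x is the direction in which the jaws open and shut, and the axes are right-handed (so a half turn about y gives the same grasp; the last joint's range is limited). The gripper opens to 85 mm and grips with 20 to 120 N. Pads are 22 mm wide; open, the fingers measure 114 mm over their backs; the gripper's body (76 mm by 85 mm) begins 54 mm behind the grasp point. The pads swing forward as they close: fully open they stand 13 mm farther back than shut.
Start: joints at [-4.395, 34.337, -0.143, 91.639, 0.103, 54.024, -4.572], TCP at [0.725, -0, 0.231] pointing down, gripper open.
Joint ranges: [-147.43, 147.43], [-19.82, 112.94], [-74.19, 73.91], [6.32, 146.72], [-59.91, 239.91], [6.04, 106.73], [-150.56, 150.56]. Speed limits (degrees/s): [127.2, 127.2, 172.46, 172.46, 180, 180, 180].

INTERFACE

Orientations are given as a 3x3 rotation matrix whose columns are the frame's x, y, z axes.
In Python, from station import read_state, capture, get_calibration, hand_in, grasp_offset gives the robot as it stands. The module is installed in compiled form; this text tells all that it offers.
- The arm moves only by the shell command python3 -m creep 'ROWS' [FORCE]. ROWS is JSON, a list of rows, each an object with "linear": the shift along the tool's x, y, z scaled (see below), a list of three; "angular": the turn, a rotation vector about the tool's x, y, z scaled (see below), a list of three; "fingers": the closure, from 0 (fully open) to 1 (shut). A call has 1 to 12 rows; each row shifts and turns the pose as measured when the row begins, along the tool's axes as they then stand; what a row does not reach is not made up. The controller multiplies each number of a shift by 0.05 m and each number of a turn by 1.5 rad. A row lasts 1/10 s, in which the tool goes at most 50 mm and 8.59 degrees, less where a joint would pass 70% of its speed; a pose out of reach is approached as far as the arm can. A call with a number of a shift or a turn outside -1 to 1 is refused whole. A call with a gripper value outside its range is refused whole. The fingers move at their own pace and stop on an object; FORCE is the grip in N (left out, the last holds). Time passes only in rows, so rows that do not move let the fingers close. It gives the time, the measured TCP pose, the force and the opening at its end, in the units of the state.
- read_state(): the state, without advancing time (a new reading comes with each control period).
- capture(name): name is "scene" or "side" or "wrist"; returns the picture (400x640x3 uint8, blue, green, red); there is no depth.
- get_calibration(name): a dict with "mtx" (3x3 intrinsics, pixels), "D" ([k1, k2, p1, p2, k3] as OpenCV has them; the pictures are not rectified), "extrinsics" (4x4, takes a point from camera to world coordinates); the wrist camera has in their place "T_tool_cam" (4x4, takes a point from camera to tool coordinates, whose origin is the TCP and whose axes are the tool frame's). Camera axes: x right, y down, z forward; pixel columns grow to the right and rows downward; lengths in m; the calibration is good to about 2 mm. A picture is of the moment at which its call begins: read the wrist's pose just before it. get_calibration takes no time and is no camera call.
- hand_in(): hands the job in, once; it reports no verdict.
The state is a dict: "time": time; "qpos": joint angles; "qvel": joint speeds; "joint_efforts": joint torques, N m; "tool_pos": TCP position; "orientation": TCP orientation; "force": force on the tool from outside, world axes, zero at the start; "ft_torque": the same for the moment, N m; "grip_width": finger opening in m.
Only numpy, scipy, OpenCV 4.12 (cv2) and the standard library are available. Lean on these libraries where they do the work, as an engineer would, in place of code of your own. Each camera call takes 0.05 s, during which the arm holds its last target. There are 200 camera calls.

## Working session

There is one attempt and no reset: what is moved stays moved. The work goes in short steps, Python scripts to look and compute and a shell command to move; the robot and the scene stay as the last step left them, time stands still between calls to the robot, and variables do not carry over. Pictures are saved under pics/ and viewed, about 12 in all and at most 16, crops included, and the job is handed in when it is done.

```bash
mkdir -p pics
cat > h.py <<'E'
import numpy as np, cv2
from station import *
def snap(name,fn):
    s=read_state(); im=capture(name); cv2.imwrite('pics/'+fn+'.png',im); np.save('pics/'+fn+'.npy',{'p':s['tool_pos'],'R':s['orientation']},allow_pickle=True); return im,s
def cam(name,s=None):
    c=get_calibration(name); K=np.array(c['mtx']);D=np.array(c['D'],float)
    if name=='wrist':
        T=np.eye(4);T[:3,:3]=np.array(s['orientation']);T[:3,3]=s['tool_pos'];T=T@np.array(c['T_tool_cam'])
    else: T=np.array(c['extrinsics'])
    return K,D,T
def ray(px,z,name,s=None):
    K,D,T=cam(name,s); u=cv2.undistortPoints(np.array(px,float).reshape(-1,1,2),K,D).reshape(-1,2)
    d=np.c_[u,np.ones(len(u))]@T[:3,:3].T; o=T[:3,3]
    return o+d*((z-o[2])/d[:,2])[:,None]
E
python3 - <<'E'
from h import *
for n in('scene','side','wrist'):
    im,s=snap(n,n+'0'); print(n,cam(n,s)[2].round(3).tolist(), np.array(cam(n,s)[0]).round(1).tolist())
print(s, grasp_offset)
E
```

```text
scene [[0.022, 0.769, -0.639, 1.338], [1.0, -0.029, -0.0, -0.015], [-0.018, -0.638, -0.77, 1.027], [0.0, 0.0, 0.0, 1.0]] [[442.8, 0.0, 313.6], [0.0, 442.8, 195.7], [0.0, 0.0, 1.0]]
side [[-0.81, -0.383, 0.443, 0.081], [-0.586, 0.543, -0.601, 0.602], [-0.01, -0.747, -0.665, 0.715], [0.0, 0.0, 0.0, 1.0]] [[393.0, 0.0, 321.6], [0.0, 393.0, 202.3], [0.0, 0.0, 1.0]]
wrist [[1.0, -0.001, -0.0, 0.725], [-0.001, -0.964, -0.267, 0.068], [-0.0, 0.267, -0.964, 0.373], [0.0, 0.0, 0.0, 1.0]] [[286.5, 0.0, 321.8], [0.0, 286.5, 198.6], [0.0, 0.0, 1.0]]
{'time': 0.1, 'qpos': array([-4.39422481, 34.38049545, -0.14596143, 91.67577034,  0.10281807,
       54.02326809, -4.57174485]), 'qvel': array([-0.05488018, -0.0833194 ,  0.08906554, -0.0888513 ,  0.06134481,
        0.0561303 , -0.09355954]), 'joint_efforts': array([ 5.48369339e-03, -7.77996039e+01,  1.57005854e+00, -2.58627266e+01,
        1.26505349e-02,  5.64093614e-03,  1.40001674e-05]), 'tool_pos': array([ 7.24586960e-01, -1.25294258e-05,  2.30499751e-01]), 'orientation': array([[ 9.99999045e-01, -1.38047154e-03, -6.04526064e-05],
       [ 6.02832455e-05, -1.22724675e-04,  9.99999991e-01],
       [-1.38047895e-03, -9.99999040e-01, -1.22641338e-04]]), 'force': array([0.29642541, 0.29332467, 0.3176668 ]), 'ft_torque': array([-0.03768684,  0.01965666, -0.03642819]), 'grip_width': 0.08507933942156651} 0.0187
```

View pics/scene0.png

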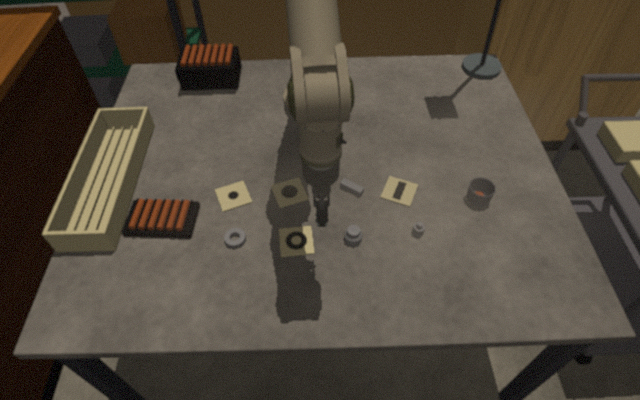

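View pics/wrist0.png

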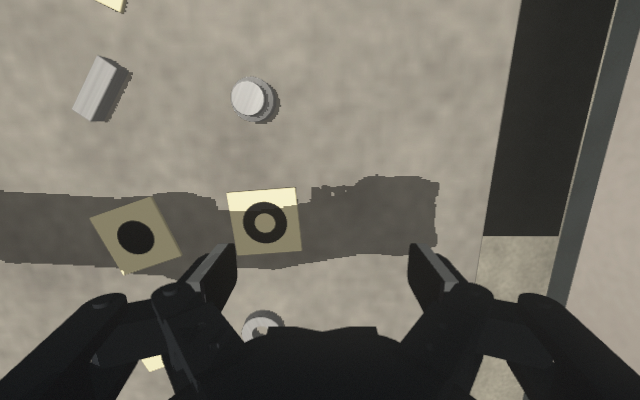

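View pics/side0.png

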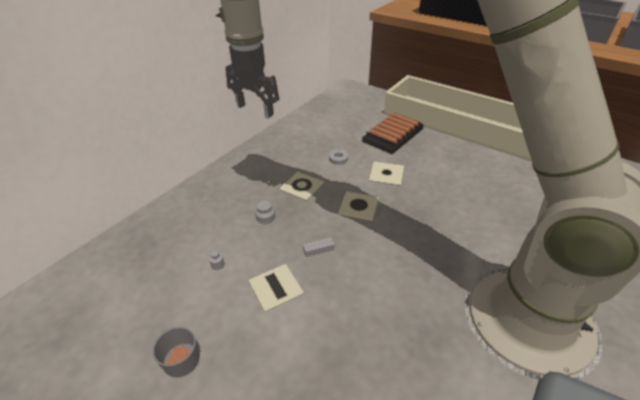

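Run:
```python
from h import *
P={'collar':(235,238,.018),'wboard':(233,195,.006),'dieboard':(290,191,.006),'collarboard':(296,240,.006),'block':(350,186,.02),'die':(353,230,.044),'weight':(418,226,.042),'blockboard':(399,190,.006),'cup':(481,185,.055),'rack':(161,203,.041)}
for k,(u,v,z) in P.items(): print(k,ray([(u,v)],z,'scene')[0].round(3))
Q={'collar':(338,156,.018),'wboard':(387,172,.006),'dieboard':(359,205,.006),'collarboard':(302,184,.006),'block':(319,244,.02),'die':(264,206,.044),'weight':(216,254,.042),'blockboard':(276,286,.006),'cup':(176,340,.055)}
for k,(u,v,z) in Q.items(): print(k,ray([(u,v)],z,'side')[0].round(3))
W={'die':(248,98,.044),'dieboard':(136,237,.006),'collarboard':(265,222,.006),'block':(99,90,.022)}
s=read_state()
for k,(u,v,z) in W.items(): print(k,ray([(u,v)],z,'wrist',s)[0].round(3))
```

```text
collar [ 0.644 -0.235  0.018]
wboard [ 0.479 -0.258  0.006]
dieboard [ 0.47  -0.086  0.006]
collarboard [ 0.648 -0.067  0.006]
block [0.469 0.095 0.02 ]
die [0.647 0.089 0.044]
weight [0.639 0.267 0.042]
blockboard [0.478 0.243 0.006]
cup [0.509 0.471 0.055]
rack [ 0.531 -0.457  0.041]
collar [ 0.63  -0.23   0.018]
wboard [ 0.475 -0.26   0.006]
dieboard [ 0.465 -0.088  0.006]
collarboard [ 0.646 -0.07   0.006]
block [0.462 0.098 0.02 ]
die [0.64  0.092 0.044]
weight [0.622 0.273 0.042]
blockboard [0.474 0.243 0.006]
cup [0.517 0.464 0.055]
die [0.645 0.09  0.044]
dieboard [ 0.47  -0.088  0.006]
collarboard [ 0.648 -0.067  0.006]
block [0.471 0.1   0.022]
```

```bash
python3 -m creep '[{"linear":[-0.55,-0.08,0.5],"angular":[0,0,0],"fingers":0},{"linear":[-0.55,-0.08,0.5],"angular":[0,0,0],"fingers":0},{"linear":[-0.55,-0.08,0.5],"angular":[0,0,0],"fingers":0},{"linear":[-0.55,-0.08,0.5],"angular":[0,0,0],"fingers":0},{"linear":[-0.55,-0.08,0.5],"angular":[0,0,0],"fingers":0},{"linear":[-0.55,-0.08,0.5],"angular":[0,0,0],"fingers":0},{"linear":[0,0,0],"angular":[0,0,0],"fingers":0},{"linear":[0,0,0],"angular":[0,0,0],"fingers":0}]'
python3 - <<'E'
from h import *
im,s=snap('wrist','w1')
print(s['tool_pos'],s['orientation'].round(4).tolist())
E
```

```text
time: 0.95
tool_pos: [0.5526, 0.1538, 0.2524]
orientation: [[1.0, -0.005, 0.001], [-0.001, -0.002, 1.0], [-0.005, -1.0, -0.002]]
force: [0.3, -0.2, -0.2]
grip_width: 0.0859
[0.55262176 0.15379583 0.25243148] [[1.0, -0.005, 0.0014], [-0.0014, -0.0018, 1.0], [-0.005, -1.0, -0.0018]]
```

View pics/w1.png

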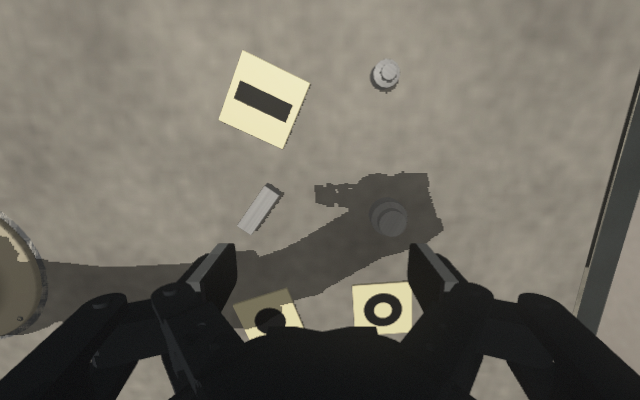

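```bash
python3 -m creep '[{"linear":[0.01,0,-0.97],"angular":[0,0,0],"fingers":0},{"linear":[0.01,0,-0.97],"angular":[0,0,0],"fingers":0},{"linear":[0.01,0,-0.97],"angular":[0,0,0],"fingers":0},{"linear":[0.01,0,-0.97],"angular":[0,0,0],"fingers":0},{"linear":[0.01,0,-0.97],"angular":[0,0,0],"fingers":0},{"linear":[0.01,0,-0.97],"angular":[0,0,0],"fingers":0},{"linear":[0.01,0,-0.97],"angular":[0,0,0],"fingers":0},{"linear":[0.01,0,-0.97],"angular":[0,0,0],"fingers":0},{"linear":[0,0,0],"angular":[0,0,0],"fingers":0},{"linear":[0,0,0],"angular":[0,0,0],"fingers":0}]'
python3 - <<'E'
from h import *
im,s=snap('wrist','w2')
print(s['tool_pos'],s['orientation'].round(4).tolist())
E
```

```text
time: 2.0
tool_pos: [0.5589, -0.2524, 0.2491]
orientation: [[1.0, -0.005, 0.013], [-0.013, -0.004, 1.0], [-0.005, -1.0, -0.004]]
force: [-0.5, 1.1, 0.7]
grip_width: 0.0856
[ 0.55886654 -0.25237759  0.24913888] [[0.9999, -0.0054, 0.0129], [-0.0129, -0.0043, 0.9999], [-0.0053, -1.0, -0.0043]]
```

View pics/w2.png

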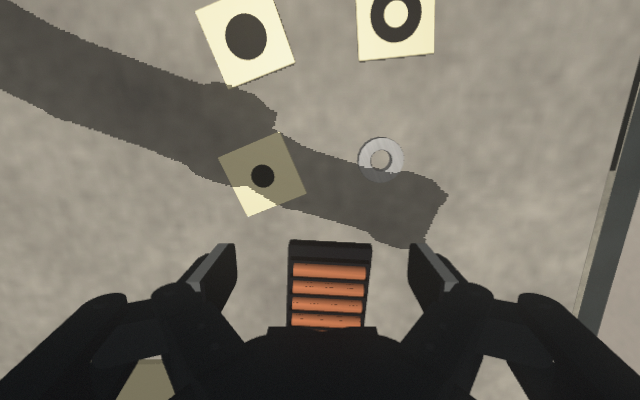

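```bash
cat >> h.py <<'E'
class S(dict): pass
def load(fn):
    d=np.load('pics/'+fn+'.npy',allow_pickle=True).item(); return cv2.imread('pics/'+fn+'.png'),{'tool_pos':d['p'],'orientation':d['R']}
def blob(mask,seed,z,s,name='wrist'):
    """outer contour of the blob nearest seed, metric on plane z: centre, fitted (ellipse) axes, minAreaRect mm"""
    cs,_=cv2.findContours(mask.astype(np.uint8),cv2.RETR_EXTERNAL,cv2.CHAIN_APPROX_NONE)
    cs=[c for c in cs if cv2.contourArea(c)>60]
    c=max(cs,key=lambda c:cv2.pointPolygonTest(c,seed,True))
    w=ray(c.reshape(-1,2),z,name,s)[:,:2]*1000
    o=w.mean(0); w=(w-o).astype(np.float32)
    e=cv2.fitEllipse(w); r=cv2.minAreaRect(cv2.convexHull(w))
    f=lambda q:(np.round(np.array(q[0])+o,1).tolist(),np.round(q[1],1).tolist(),round(q[2],1))
    return 'ell',f(e),'rect',f(r)
E
python3 - <<'E'
from h import *
for fn,pts in(('w1',[(263,101),(255,212),(392,221),(388,72),(384,80),(320,60),(365,215),(270,320),(385,312)]),('w2',[(262,176),(245,36),(396,12),(373,145),(380,160),(440,130),(385,178),(300,160)])):
    im,s=load(fn)
    print(fn,[(p,im[p[1],p[0]].tolist()) for p in pts])
    g=im.max(2); 
    black=g<70
    if fn=='w1': 
        print('blockboard',blob(black,(263,101),.006,s)); print('collarboard',blob(black,(368,311),.006,s))
        hsv=cv2.cvtColor(im,cv2.COLOR_BGR2HSV); 
        for S0 in (12,20,28):
            m=(hsv[...,1]<S0)&(g>85)
            print(S0,'block',blob(m,(255,212),.022,s),'weight',blob(m,(387,74),.028,s),'die',blob(m,(392,221),.03,s))
    else:
        print('wboard',blob(black,(262,176),.006,s)); print('dieboard',blob(black,(245,36),.006,s)); print('collarboard',blob(black,(378,12),.006,s))
        hsv=cv2.cvtColor(im,cv2.COLOR_BGR2HSV)
        for S0 in (12,20,28): print(S0,'collar',blob((hsv[...,1]<S0)&(g>85),(367,158),.018,s))
E
```

```text
w1 [((263, 101), [58, 63, 65]), ((255, 212), [151, 156, 159]), ((392, 221), [77, 80, 82]), ((388, 72), [161, 166, 169]), ((384, 80), [105, 110, 111]), ((320, 60), [133, 148, 154]), ((365, 215), [65, 71, 74]), ((270, 320), [33, 34, 34]), ((385, 312), [173, 219, 226])]
blockboard ('ell', ([477.3, 243.4], [23.3, 91.8], 65.1), 'rect', ([476.9, 243.6], [22.1, 70.0], 64.9))
collarboard ('ell', ([647.1, -67.5], [55.8, 56.1], 133.8), 'rect', ([647.2, -67.8], [55.1, 56.7], 2.1))
12 block ('ell', ([135.9, 68.9], [6.4, 35.8], 28.3), 'rect', ([135.5, 69.6], [7.0, 31.3], 27.6)) weight ('ell', ([142.6, 71.4], [6.3, 35.3], 28.3), 'rect', ([142.2, 72.1], [6.9, 30.8], 27.6)) die ('ell', ([144.9, 72.2], [6.3, 35.1], 28.3), 'rect', ([144.4, 72.9], [6.8, 30.7], 27.6))
20 block ('ell', ([464.4, 101.7], [25.5, 90.6], 143.9), 'rect', ([464.3, 101.4], [71.5, 23.8], 53.8)) weight ('ell', ([628.0, 273.3], [30.2, 30.5], 99.3), 'rect', ([627.9, 273.3], [30.7, 30.5], 30.4)) die ('ell', ([466.3, 104.3], [25.0, 88.6], 143.9), 'rect', ([466.2, 104.0], [69.9, 23.3], 53.8))
28 block ('ell', ([464.6, 102.3], [26.6, 93
[... 309 characters left out ...]
3]), ((396, 12), [202, 238, 244]), ((373, 145), [176, 183, 185]), ((380, 160), [144, 158, 165]), ((440, 130), [133, 147, 153]), ((385, 178), [92, 94, 96]), ((300, 160), [80, 88, 91])]
wboard ('ell', ([476.9, -258.6], [29.6, 29.9], 19.9), 'rect', ([476.6, -258.5], [29.1, 30.1], 89.3))
dieboard ('ell', ([647.1, -71.6], [45.2, 55.5], 89.9), 'rect', ([647.1, -74.9], [42.5, 57.4], 88.9))
collarboard ('ell', ([647.1, -71.6], [45.2, 55.5], 89.9), 'rect', ([647.1, -74.9], [42.5, 57.4], 88.9))Traceback (most recent call last):
  File "<stdin>", line 16, in <module>
  File "h.py", line 22, in blob
    c=max(cs,key=lambda c:cv2.pointPolygonTest(c,seed,True))
ValueError: max() iterable argument is empty
```

Run:
```python
from h import *
im,s=load('wrist0'); g=im.max(2); hsv=cv2.cvtColor(im,cv2.COLOR_BGR2HSV)
print('top',blob((g>190)&(hsv[...,1]<20),(248,98),.044,s), im[98,248],im[95,275],im[115,262])
m=(hsv[...,1]<20)&(g>80)
print('whole',blob(m,(250,98),.024,s))
print('dieboard',blob(g<48,(136,237),.006,s), im[237,136],im[222,250])
print('collarboard',blob(g<52,(250,222),.006,s))
im,s=load('w1'); g=im.max(2); hsv=cv2.cvtColor(im,cv2.COLOR_BGR2HSV)
m=(hsv[...,1]<22)&(g>50)
print('die w1 at z=.044',blob(m&(g>78),(392,221),.044,s)); print('whole',blob(m,(392,221),.024,s))
im,s=load('w2'); g=im.max(2); hsv=cv2.cvtColor(im,cv2.COLOR_BGR2HSV)
print('dieboard',blob(g<80,(245,36),.006,s))
for S0 in (15,22):print('collar',blob((hsv[...,1]<S0)&(g>60),(367,158),.018,s))
```

```text
top ('ell', ([644.2, 90.1], [32.8, 33.4], 21.1), 'rect', ([644.0, 90.3], [33.9, 32.4], 86.7)) [191 198 200] [76 80 82] [88 91 93]
whole ('ell', ([644.9, 90.0], [48.1, 49.0], 88.7), 'rect', ([644.7, 89.9], [48.1, 48.3], 87.3))
dieboard ('ell', ([469.0, -88.7], [46.7, 47.0], 113.3), 'rect', ([468.9, -88.7], [47.7, 46.8], 24.7)) [28 29 30] [33 39 41]
collarboard ('ell', ([647.7, -70.3], [49.7, 58.7], 97.5), 'rect', ([648.1, -72.0], [57.3, 48.8], 8.4))
die w1 at z=.044 ('ell', ([641.9, 96.0], [36.5, 45.8], 30.5), 'rect', ([642.8, 97.3], [37.4, 48.0], 24.7))
whole ('ell', ([642.2, 92.6], [47.9, 59.2], 34.1), 'rect', ([642.5, 92.1], [48.6, 59.9], 40.9))
dieboard ('ell', ([468.8, -89.0], [46.8, 47.3], 69.3), 'rect', ([468.8, -88.8], [47.3, 46.9], 86.0))
collar ('ell', ([634.7, -237.3], [55.7, 58.0], 44.5), 'rect', ([634.3, -237.5], [57.0, 58.2], 71.4))
collar ('ell', ([634.5, -237.4], [58.0, 59.7], 48.7), 'rect', ([634.3, -237.5], [58.6, 59.9], 89.2))
```

```bash
cat > plan.py <<'E'
import sys,numpy as np
from scipy.spatial.transform import Rotation as Q
from station import read_state
def plan(x,y,z,yaw=0):
    s=read_state(); p=np.array(s['tool_pos']);R=np.array(s['orientation']); a=np.radians(yaw)
    T=np.array([[np.cos(a),0,-np.sin(a)],[np.sin(a),0,np.cos(a)],[0,-1,0]])
    l=R.T@(np.array([x,y,z])/1000-p)/.05; w=Q.from_matrix(R.T@T).as_rotvec()/1.5
    print('pos',(p*1000).round(1),'F',np.round(s['force'],1),'w',round(s['grip_width']*1000,1),'q',np.round(s['qpos'],0)[[0,6]])
    print('to',(x,y,z,yaw),'lin',l.round(3),'|l|',np.linalg.norm(l).round(2),'ang',w.round(4),'deg',np.degrees(np.linalg.norm(w)*1.5).round(1))
if __name__=='__main__': plan(*map(float,sys.argv[1:]))
E
python3 plan.py 644.7 90 150 0
```

```text
pos [ 558.6 -252.9  249.2] F [ 0.2 -0.7  0.3] w 85.5 q [17. 19.]
to (644.7, 90.0, 150.0, 0.0) lin [1.642 1.938 6.891] |l| 7.34 ang [ 0.0035 -0.0088 -0.0037] deg 0.9
```

```bash
python3 -m creep '[{"linear":[0.16,0.19,0.68],"angular":[0,-0.001,0],"fingers":0},{"linear":[0.16,0.19,0.68],"angular":[0,-0.001,0],"fingers":0},{"linear":[0.16,0.19,0.68],"angular":[0,-0.001,0],"fingers":0},{"linear":[0.16,0.19,0.68],"angular":[0,-0.001,0],"fingers":0},{"linear":[0.16,0.19,0.68],"angular":[0,-0.001,0],"fingers":0},{"linear":[0.16,0.19,0.68],"angular":[0,-0.001,0],"fingers":0},{"linear":[0.16,0.19,0.68],"angular":[0,-0.001,0],"fingers":0},{"linear":[0.16,0.19,0.68],"angular":[0,-0.001,0],"fingers":0},{"linear":[0.16,0.19,0.68],"angular":[0,-0.001,0],"fingers":0},{"linear":[0.16,0.19,0.68],"angular":[0,-0.001,0],"fingers":0},{"linear":[0,0,0],"angular":[0,0,0],"fingers":0},{"linear":[0,0,0],"angular":[0,0,0],"fingers":0}]' 60 >/dev/null; python3 plan.py 644.7 90 6 0
python3 - <<'E'
from h import *
im,s=snap('wrist','w3'); g=im.max(2); hsv=cv2.cvtColor(im,cv2.COLOR_BGR2HSV)
E
```

```text
pos [640.9 113.1 146.8] F [ 0.2 -1.2  0.1] w 85.3 q [-16. -13.]
to (644.7, 90.0, 6.0, 0.0) lin [ 0.086  2.818 -0.455] |l| 2.86 ang [ 0.0017  0.0114 -0.004 ] deg 1.0
```

View pics/w3.png

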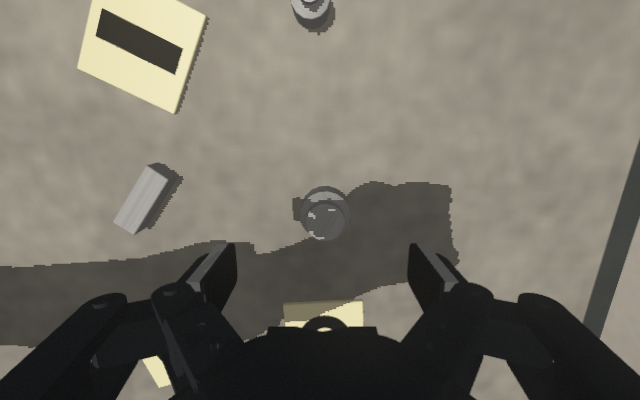

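```bash
python3 -m creep '[{"linear":[0.09,0.1,-0.43],"angular":[0.002,0.011,-0.004],"fingers":0},{"linear":[0,0,0],"angular":[0,0,0],"fingers":0},{"linear":[0,0.45,0],"angular":[0,0,0],"fingers":0},{"linear":[0,0.45,0],"angular":[0,0,0],"fingers":0},{"linear":[0,0.45,0],"angular":[0,0,0],"fingers":0},{"linear":[0,0.45,0],"angular":[0,0,0],"fingers":0},{"linear":[0,0.35,0],"angular":[0,0,0],"fingers":0},{"linear":[0,0.2,0],"angular":[0,0,0],"fingers":0},{"linear":[0,0,0],"angular":[0,0,0],"fingers":0},{"linear":[0,0,0],"angular":[0,0,0],"fingers":0}]' >/dev/null; python3 plan.py 644.7 90 5 0
```

```text
pos [647.1  85.8  26.2] F [-1.2  0.5  0. ] w 85.6 q [-13. -11.]
to (644.7, 90.0, 5.0, 0.0) lin [-0.052  0.423  0.083] |l| 0.43 ang [-0.0008 -0.0052  0.0044] deg 0.6
```

```bash
python3 -m creep '[{"linear":[-0.05,0.2,0.08],"angular":[0,-0.005,0.004],"fingers":0},{"linear":[0,0.2,0],"angular":[0,0,0],"fingers":0},{"linear":[0,0,0],"angular":[0,0,0],"fingers":0},{"linear":[0,0,0],"angular":[0,0,0],"fingers":0}]' >/dev/null; python3 plan.py 644.7 90 5 0
```

```text
pos [645.9  90.5   7. ] F [ 0.7 -0.2  0.4] w 85.2 q [-13. -11.]
to (644.7, 90.0, 5.0, 0.0) lin [-0.023  0.039 -0.01 ] |l| 0.05 ang [-0.0014  0.0002  0.0024] deg 0.2
```

```bash
python3 -m creep '[{"linear":[-0.02,0.04,-0.01],"angular":[-0.001,0,0.002],"fingers":0},{"linear":[0,0,0],"angular":[0,0,0],"fingers":1},{"linear":[0,0,0],"angular":[0,0,0],"fingers":1},{"linear":[0,0,0],"angular":[0,0,0],"fingers":1},{"linear":[0,0,0],"angular":[0,0,0],"fingers":1},{"linear":[0,0,0],"angular":[0,0,0],"fingers":1},{"linear":[0,0,0],"angular":[0,0,0],"fingers":1},{"linear":[0,0,0],"angular":[0,0,0],"fingers":1}]' 60 >/dev/null; python3 plan.py 644.7 90 120 0
python3 -m creep '[{"linear":[0,-0.2,0],"angular":[0,0,0],"fingers":1},{"linear":[0,-0.4,0],"angular":[0,0,0],"fingers":1},{"linear":[0,-0.5,0],"angular":[0,0,0],"fingers":1},{"linear":[0,-0.5,0],"angular":[0,0,0],"fingers":1},{"linear":[0,-0.4,0],"angular":[0,0,0],"fingers":1},{"linear":[0,-0.3,0],"angular":[0,0,0],"fingers":1},{"linear":[0,0,0],"angular":[0,0,0],"fingers":1},{"linear":[0,0,0],"angular":[0,0,0],"fingers":1}]'>/dev/null; python3 plan.py 468.9 -88.8 120 0
python3 - <<'E'
from h import *
im,s=snap('wrist','w4')
E
```

```text
pos [644.3  89.9   5.9] F [-0.2 -0.1  0.7] w 47.8 q [-13. -11.]
to (644.7, 90.0, 120.0, 0.0) lin [ 7.000e-03 -2.283e+00  2.000e-03] |l| 2.28 ang [-0.0003  0.0003 -0.0001] deg 0.0
pos [642.4  89.2 126.1] F [ 0.4 -1.  -5.3] w 47.6 q [-14. -11.]
to (468.9, -88.8, 120.0, 0.0) lin [-3.469  0.139 -3.56 ] |l| 4.97 ang [ 0.0004  0.0001 -0.0029] deg 0.2
```

View pics/w4.png

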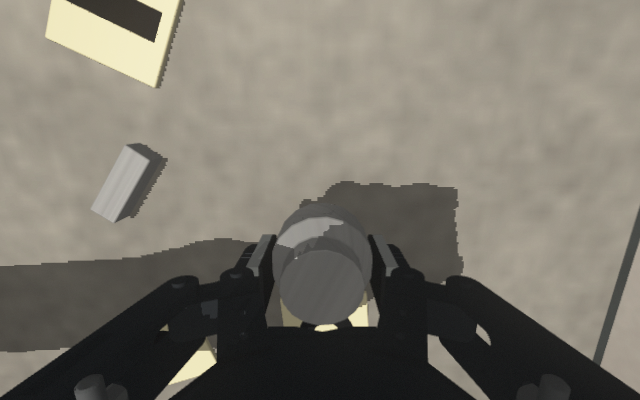

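Run:
```python
from h import *
im,s=load('w4'); print(s['tool_pos'])
for dz in (.038,): print(ray([(279,287),(365,287),(322,249),(322,325)],s['tool_pos'][2]+dz,'wrist',s).round(4))
```

```text
[0.64236795 0.08923212 0.1260952 ]
[[0.6252 0.0905 0.1641]
 [0.6607 0.0906 0.1641]
 [0.643  0.1076 0.1641]
 [0.643  0.0721 0.1641]]
```

```bash
python3 -m creep '[{"linear":[-0.2,0,-0.2],"angular":[0,0,0],"fingers":1},{"linear":[-0.4,0.02,-0.4],"angular":[0,0,0],"fingers":1},{"linear":[-0.5,0.02,-0.5],"angular":[0,0,0],"fingers":1},{"linear":[-0.5,0.02,-0.5],"angular":[0,0,0],"fingers":1},{"linear":[-0.5,0.02,-0.5],"angular":[0,0,0],"fingers":1},{"linear":[-0.5,0.02,-0.5],"angular":[0,0,0],"fingers":1},{"linear":[-0.4,0.02,-0.4],"angular":[0,0,0],"fingers":1},{"linear":[-0.2,0.02,-0.2],"angular":[0,0,0],"fingers":1},{"linear":[0,0,0],"angular":[0,0,0],"fingers":1},{"linear":[0,0,0],"angular":[0,0,0],"fingers":1}]'>/dev/null; python3 plan.py 468.9 -88.8 40 0
```

```text
pos [466.1 -79.5 112.7] F [ 1.6 -0.1 -4. ] w 47.6 q [3. 2.]
to (468.9, -88.8, 40.0, 0.0) lin [ 0.084  1.453 -0.182] |l| 1.47 ang [ 0.0011 -0.0007 -0.0128] deg 1.1
```

```bash
python3 -m creep '[{"linear":[0.08,0.1,-0.18],"angular":[0.001,-0.001,-0.012],"fingers":1},{"linear":[0,0.4,0],"angular":[0,0,0],"fingers":1},{"linear":[0,0.4,0],"angular":[0,0,0],"fingers":1},{"linear":[0,0.3,0],"angular":[0,0,0],"fingers":1},{"linear":[0,0.1,0],"angular":[0,0,0],"fingers":1},{"linear":[0,0,0],"angular":[0,0,0],"fingers":1},{"linear":[0,0,0],"angular":[0,0,0],"fingers":1}]'>/dev/null; python3 plan.py 468.3 -89.5 13 0
```

```text
pos [479.5 -82.3  45.3] F [-0.2 -0.8 -4.4] w 47.7 q [4. 2.]
to (468.3, -89.5, 13.0, 0.0) lin [-0.231  0.645 -0.144] |l| 0.7 ang [-0.0016  0.0068  0.0055] deg 0.8
```

```bash
python3 -m creep '[{"linear":[-0.23,0.2,-0.14],"angular":[-0.001,0.006,0.005],"fingers":1},{"linear":[0,0.2,0],"angular":[0,0,0],"fingers":1},{"linear":[0,0,0],"angular":[0,0,0],"fingers":1},{"linear":[0,0,0],"angular":[0,0,0],"fingers":1}]'>/dev/null; python3 plan.py 468.3 -89.5 13 0
```

```text
pos [471.4 -88.4  26.7] F [-0.3  0.6 -4.6] w 47.5 q [4. 2.]
to (468.3, -89.5, 13.0, 0.0) lin [-0.064  0.273 -0.022] |l| 0.28 ang [-0.0007  0.0018  0.0043] deg 0.4
```

```bash
python3 -m creep '[{"linear":[-0.06,0.15,-0.02],"angular":[-0.001,0.002,0.004],"fingers":1},{"linear":[0,0.05,0],"angular":[0,0,0],"fingers":1},{"linear":[0,0,0],"angular":[0,0,0],"fingers":1},{"linear":[0,0,0],"angular":[0,0,0],"fingers":1}]'>/dev/null; python3 plan.py 468.3 -89.5 12 0
```

```text
pos [469.7 -89.   16.6] F [ 0.3  0.2 -3.9] w 47.6 q [4. 2.]
to (468.3, -89.5, 12.0, 0.0) lin [-0.029  0.092 -0.01 ] |l| 0.1 ang [0.0003 0.0002 0.0015] deg 0.1
```

```bash
python3 -m creep '[{"linear":[-0.03,0.05,-0.01],"angular":[0,0,0.001],"fingers":1},{"linear":[0,0,0],"angular":[0,0,0],"fingers":1},{"linear":[0,0.02,0],"angular":[0,0,0],"fingers":1},{"linear":[0,0,0],"angular":[0,0,0],"fingers":1}]'>/dev/null; python3 plan.py 468.3 -89.5 12 0
```

```text
pos [468.3 -89.5  13. ] F [ 0.7  1.2 -4. ] w 47.4 q [4. 2.]
to (468.3, -89.5, 12.0, 0.0) lin [0.    0.021 0.001] |l| 0.02 ang [0.0003 0.0003 0.0008] deg 0.1
```

```bash
python3 -m creep '[{"linear":[0,0.016,0],"angular":[0,0,0],"fingers":1},{"linear":[0,0,0],"angular":[0,0,0],"fingers":1}]'>/dev/null; python3 plan.py 468.3 -89.5 12 0;python3 -m creep '[{"linear":[0,0.01,0],"angular":[0,0,0],"fingers":1},{"linear":[0,0,0],"angular":[0,0,0],"fingers":1}]'>/dev/null; python3 plan.py 468.3 -89.5 12 0
```

```text
pos [468.3 -89.6  12.2] F [ 0.8  0.2 -3.6] w 47.8 q [4. 2.]
to (468.3, -89.5, 12.0, 0.0) lin [-0.001  0.004  0.002] |l| 0.0 ang [0.0003 0.0002 0.0009] deg 0.1
pos [468.4 -89.6  11.8] F [-0.9  0.2 -2.8] w 47.6 q [4. 2.]
to (468.3, -89.5, 12.0, 0.0) lin [-0.002 -0.004  0.002] |l| 0.0 ang [0.0003 0.0002 0.001 ] deg 0.1
```

```bash
python3 -m creep '[{"linear":[0,0.01,0],"angular":[0,0,0],"fingers":1},{"linear":[0,0,0],"angular":[0,0,0],"fingers":0.9}]'; python3 -m creep '[{"linear":[0,0,0],"angular":[0,0,0],"fingers":0.2},{"linear":[0,0,0],"angular":[0,0,0],"fingers":0},{"linear":[0,0,0],"angular":[0,0,0],"fingers":0},{"linear":[0,0,0],"angular":[0,0,0],"fingers":0},{"linear":[0,-0.2,0],"angular":[0,0,0],"fingers":0},{"linear":[0,-0.4,0],"angular":[0,0,0],"fingers":0},{"linear":[0,-0.5,0],"angular":[0,0,0],"fingers":0},{"linear":[0,-0.5,0],"angular":[0,0,0],"fingers":0},{"linear":[0,-0.5,0],"angular":[0,0,0],"fingers":0},{"linear":[0,-0.5,0],"angular":[0,0,0],"fingers":0},{"linear":[0,0,0],"angular":[0,0,0],"fingers":0},{"linear":[0,0,0],"angular":[0,0,0],"fingers":0}]'>/dev/null; python3 plan.py 634.5 -237.4 120 0
python3 - <<'E'
from h import *
im,s=snap('wrist','w5')
E
```

```text
time: 9.85
tool_pos: [0.4684, -0.0896, 0.0119]
orientation: [[1.0, 0.002, -0.0], [0.0, -0.001, 1.0], [0.002, -1.0, -0.001]]
force: [0.1, -0.5, -3.1]
grip_width: 0.0478
pos [467.5 -89.6 150.9] F [-0.9 -0.6 -0.8] w 85.7 q [5. 3.]
to (634.5, -237.4, 120.0, 0.0) lin [ 3.337  0.633 -2.955] |l| 4.5 ang [0.0006 0.     0.0023] deg 0.2
```

View pics/w5.png

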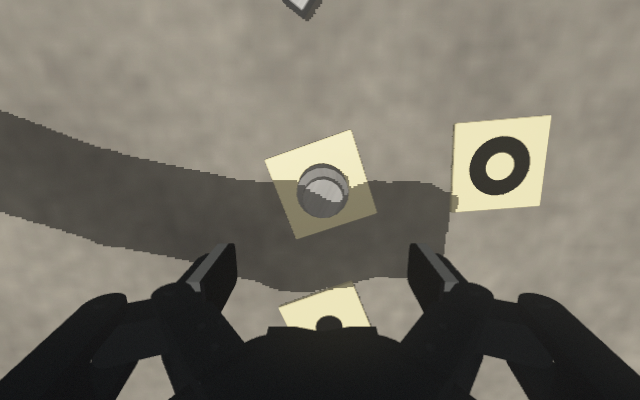

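```bash
cat >> h.py <<'E'
def board(im,s,seed):
    hsv=cv2.cvtColor(im,cv2.COLOR_BGR2HSV); m=((hsv[...,1]>42)&(hsv[...,2]>95)).astype(np.uint8)
    m=cv2.morphologyEx(m,cv2.MORPH_CLOSE,np.ones((5,5)))
    cs,_=cv2.findContours(m,cv2.RETR_EXTERNAL,cv2.CHAIN_APPROX_NONE)
    c=max(cs,key=lambda c:cv2.pointPolygonTest(c,seed,True) if cv2.contourArea(c)>500 else -1e9)
    w=ray(c.reshape(-1,2),.006,'wrist',s)[:,:2]*1000; r=cv2.minAreaRect((w-w.mean(0)).astype(np.float32))
    return (np.array(r[0])+w.mean(0)).round(1),np.round(r[1],1),round(r[2],1)
E
python3 - <<'E'
from h import *
im,s=load('w5'); g=im.max(2); hsv=cv2.cvtColor(im,cv2.COLOR_BGR2HSV)
print(board(im,s,(322,160)),board(im,s,(465,130)))
for p in [(322,190),(310,172),(360,200),(300,190)]: print(p,im[p[1],p[0]],hsv[p[1],p[0]])
m=(hsv[...,1]<25)&(g>55)
print('die',blob(m,(322,190),.030,s),'ring',blob(g<75,(480,165),.006,s))
E
```

```text
(array([468.7, -88.5]), array([92.2, 91.9]), 19.2) (array([645.6, -67.3]), array([93.9, 92.3]), 4.5)
(322, 190) [165 171 175] [ 18  15 175]
(310, 172) [144 151 154] [ 21  17 154]
(360, 200) [101 126 132] [ 24  60 132]
(300, 190) [82 86 89] [17 20 89]
die ('ell', ([468.9, -87.7], [46.8, 50.9], 4.3), 'rect', ([469.2, -87.4], [51.6, 46.6], 89.9)) ring ('ell', ([646.9, -67.7], [57.7, 58.0], 9.6), 'rect', ([646.9, -67.9], [57.7, 58.2], 89.8))
```

```bash
python3 -m creep '[{"linear":[0.2,0.06,-0.18],"angular":[0,0,0],"fingers":0},{"linear":[0.4,0.06,-0.35],"angular":[0,0,0],"fingers":0},{"linear":[0.5,0.06,-0.44],"angular":[0,0,0],"fingers":0},{"linear":[0.5,0.06,-0.44],"angular":[0,0,0],"fingers":0},{"linear":[0.5,0.06,-0.44],"angular":[0,0,0],"fingers":0},{"linear":[0.5,0.06,-0.44],"angular":[0,0,0],"fingers":0},{"linear":[0.4,0.06,-0.35],"angular":[0,0,0],"fingers":0},{"linear":[0.2,0.06,-0.18],"angular":[0,0,0],"fingers":0},{"linear":[0,0,0],"angular":[0,0,0],"fingers":0},{"linear":[0,0,0],"angular":[0,0,0],"fingers":0}]'>/dev/null; python3 plan.py 633.9 -238.1 60 0
```

```text
pos [ 632.5 -241.7  110.9] F [-0.6  0.2 -0.3] w 85.6 q [17. 14.]
to (633.9, -238.1, 60.0, 0.0) lin [0.041 1.018 0.071] |l| 1.02 ang [-0.0012  0.0005 -0.0089] deg 0.8
```

```bash
python3 - <<'E'
from h import *
im,s=snap('wrist','w6'); g=im.max(2); hsv=cv2.cvtColor(im,cv2.COLOR_BGR2HSV)
K,D,T=cam('wrist',s); t=np.linalg.inv(T); 
px=cv2.projectPoints(np.array([[.634+.022,-.2375,.018],[.634-.022,-.2375,.018]]),cv2.Rodrigues(t[:3,:3])[0],t[:3,3],K,D)[0].reshape(-1,2); print(px)
for S0,V in((18,55),(24,50)): print(blob((hsv[...,1]<S0)&(g>V),tuple(map(float,px[0])),.018,s))
E
python3 -m creep '[{"linear":[0.04,0.2,0.07],"angular":[-0.001,0,-0.009],"fingers":0},{"linear":[0,0.4,0],"angular":[0,0,0],"fingers":0},{"linear":[0,0.3,0],"angular":[0,0,0],"fingers":0},{"linear":[0,0.1,0],"angular":[0,0,0],"fingers":0},{"linear":[0,0,0],"angular":[0,0,0],"fingers":0},{"linear":[0,0,0],"angular":[0,0,0],"fingers":0}]'>/dev/null; python3 plan.py 633.9 -238.1 20 0
```

```text
[[350.30903024 197.28669213]
 [298.54607467 197.12073734]]
('ell', ([635.4, -236.8], [57.5, 59.5], 0.1), 'rect', ([635.3, -236.5], [58.1, 59.7], 0.3))
('ell', ([635.4, -236.8], [58.2, 60.1], 1.1), 'rect', ([635.7, -236.5], [58.7, 59.7], 0.1))
pos [ 632.1 -234.9   59.8] F [-0.3  0.1  0.7] w 85.4 q [17. 14.]
to (633.9, -238.1, 20.0, 0.0) lin [ 0.036  0.796 -0.065] |l| 0.8 ang [-0.001   0.0026 -0.0008] deg 0.2
```

```bash
python3 -m creep '[{"linear":[0.05,0.2,-0.05],"angular":[-0.001,0.002,0],"fingers":0},{"linear":[0,0.3,0],"angular":[0,0,0],"fingers":0},{"linear":[0,0.3,0],"angular":[0,0,0],"fingers":0},{"linear":[0,0.1,0],"angular":[0,0,0],"fingers":0},{"linear":[0,0,0],"angular":[0,0,0],"fingers":0},{"linear":[0,0,0],"angular":[0,0,0],"fingers":0}]'>/dev/null; python3 plan.py 634.8 -237.5 1.5 0
```

```text
pos [ 635.3 -237.9   11.4] F [-0.1  0.4  0.1] w 85.4 q [17. 14.]
to (634.8, -237.5, 1.5, 0.0) lin [-0.01   0.198  0.008] |l| 0.2 ang [ 0.0004  0.0003 -0.0002] deg 0.0
```

```bash
python3 -m creep '[{"linear":[-0.01,0.12,0.01],"angular":[0,0,0],"fingers":0},{"linear":[0,0.06,0],"angular":[0,0,0],"fingers":0},{"linear":[0,0,0],"angular":[0,0,0],"fingers":0},{"linear":[0,0,0],"angular":[0,0,0],"fingers":0}]'>/dev/null; python3 plan.py 634.8 -237.5 1.5 0
python3 -m creep '[{"linear":[0,0,0],"angular":[0,0,0],"fingers":1},{"linear":[0,0,0],"angular":[0,0,0],"fingers":1},{"linear":[0,0,0],"angular":[0,0,0],"fingers":1},{"linear":[0,0,0],"angular":[0,0,0],"fingers":1},{"linear":[0,0,0],"angular":[0,0,0],"fingers":1},{"linear":[0,0,0],"angular":[0,0,0],"fingers":1},{"linear":[0,0,0],"angular":[0,0,0],"fingers":1}]' 50 >/dev/null;  python3 plan.py 634.8 -237.5 1.5 0
```

```text
pos [ 635.2 -237.5    2.5] F [-0.1  0.5 -0. ] w 85.3 q [17. 14.]
to (634.8, -237.5, 1.5, 0.0) lin [-0.009  0.02   0.001] |l| 0.02 ang [0.0006 0.0002 0.0006] deg 0.1
pos [ 635.1 -237.5    3.7] F [-0.7  0.3  0.9] w 57.7 q [17. 14.]
to (634.8, -237.5, 1.5, 0.0) lin [-0.006  0.044  0.001] |l| 0.04 ang [0.0007 0.0001 0.0008] deg 0.1
```

```bash
python3 -m creep '[{"linear":[0,-0.2,0],"angular":[0,0,0],"fingers":1},{"linear":[0,-0.4,0],"angular":[0,0,0],"fingers":1},{"linear":[0,-0.4,0],"angular":[0,0,0],"fingers":1},{"linear":[0,-0.4,0],"angular":[0,0,0],"fingers":1},{"linear":[0,-0.3,0.2],"angular":[0,0,0],"fingers":1},{"linear":[0,0,0.4],"angular":[0,0,0],"fingers":1},{"linear":[0,0,0.4],"angular":[0,0,0],"fingers":1},{"linear":[0,0,0],"angular":[0,0,0],"fingers":1},{"linear":[0,0,0],"angular":[0,0,0],"fingers":1}]'>/dev/null; python3 plan.py 646.4 -68.3 60 0
python3 - <<'E'
from h import *
im,s=snap('wrist','w7')
K,D,T=cam('wrist',s); t=np.linalg.inv(T); p=np.array(s['tool_pos'])
px=cv2.projectPoints(np.array([p+[0,0,.0143]]),cv2.Rodrigues(t[:3,:3])[0],t[:3,3],K,D)[0].reshape(-1,2); print(px)
cv2.imwrite('pics/w7c.png',cv2.resize(im[150:380,180:460],None,fx=2,fy=2))
E
```

```text
pos [ 632.8 -179.7   91.2] F [-0.3 -0.6 -2.8] w 57.8 q [12. 10.]
to (646.4, -68.3, 60.0, 0.0) lin [0.279 0.628 2.226] |l| 2.33 ang [-0.0015  0.0014 -0.0023] deg 0.3
[[320.92465819 262.06377108]]
```

View pics/w7c.png

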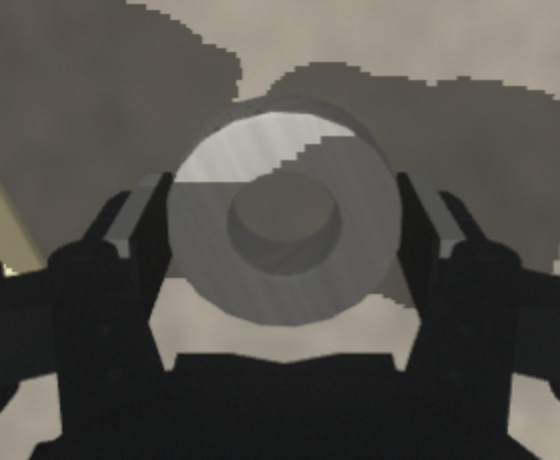

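```bash
python3 -m creep '[{"linear":[0.04,0.05,0.3],"angular":[0,0,0],"fingers":1},{"linear":[0.06,0.1,0.45],"angular":[0,0,0],"fingers":1},{"linear":[0.06,0.1,0.45],"angular":[0,0,0],"fingers":1},{"linear":[0.06,0.1,0.45],"angular":[0,0,0],"fingers":1},{"linear":[0.04,0.1,0.3],"angular":[0,0,0],"fingers":1},{"linear":[0.02,0.1,0.1],"angular":[0,0,0],"fingers":1},{"linear":[0,0,0],"angular":[0,0,0],"fingers":1},{"linear":[0,0,0],"angular":[0,0,0],"fingers":1}]'>/dev/null; python3 plan.py 646.3 -68.9 25 0
```

```text
pos [646.  -71.2  58.9] F [-0.3 -0.  -2.4] w 58.0 q [1. 1.]
to (646.3, -68.9, 25.0, 0.0) lin [0.01  0.678 0.044] |l| 0.68 ang [-0.0018 -0.0006 -0.0048] deg 0.4
```

```bash
python3 -m creep '[{"linear":[0.01,0.2,0.04],"angular":[-0.002,0,-0.005],"fingers":1},{"linear":[0,0.3,0],"angular":[0,0,0],"fingers":1},{"linear":[0,0.15,0],"angular":[0,0,0],"fingers":1},{"linear":[0,0,0],"angular":[0,0,0],"fingers":1},{"linear":[0,0,0],"angular":[0,0,0],"fingers":1}]'>/dev/null; python3 plan.py 646.3 -68.9 12 0
```

```text
pos [645.9 -73.6  23.2] F [-0.5 -0.  -2.9] w 57.8 q [1. 1.]
to (646.3, -68.9, 12.0, 0.0) lin [0.008 0.223 0.095] |l| 0.24 ang [ 0.0017 -0.0042  0.0003] deg 0.4
```

```bash
python3 -m creep '[{"linear":[0.01,0.1,0.095],"angular":[0.002,-0.004,0],"fingers":1},{"linear":[0,0.08,0],"angular":[0,0,0],"fingers":1},{"linear":[0,0,0],"angular":[0,0,0],"fingers":1},{"linear":[0,0,0],"angular":[0,0,0],"fingers":1}]'>/dev/null; python3 plan.py 646.3 -68.9 10 0
```

```text
pos [646.9 -68.6  13.8] F [-0.7 -0.7 -3.1] w 57.9 q [1. 1.]
to (646.3, -68.9, 10.0, 0.0) lin [-0.012  0.077 -0.006] |l| 0.08 ang [-0.0006  0.      0.0009] deg 0.1
```

```bash
python3 -m creep '[{"linear":[-0.01,0.04,-0.005],"angular":[-0.001,0,0.001],"fingers":1},{"linear":[0,0.01,0],"angular":[0,0,0],"fingers":1},{"linear":[0,0,0],"angular":[0,0,0],"fingers":1}]'>/dev/null; python3 plan.py 646.3 -68.9 10 0; python3 -m creep '[{"linear":[0,0.015,0],"angular":[0,0,0],"fingers":1},{"linear":[0,0,0],"angular":[0,0,0],"fingers":1}]'>/dev/null; python3 plan.py 646.3 -68.9 10 0
```

```text
pos [646.7 -68.9  11.6] F [-0.  -0.1 -3.3] w 57.8 q [1. 1.]
to (646.3, -68.9, 10.0, 0.0) lin [-0.007  0.033 -0.   ] |l| 0.03 ang [0.0006 0.0001 0.0003] deg 0.1
pos [646.8 -68.9  11. ] F [ 0.1 -0.1 -3.6] w 57.7 q [1. 1.]
to (646.3, -68.9, 10.0, 0.0) lin [-0.01   0.02   0.001] |l| 0.02 ang [0.0006 0.0001 0.0005] deg 0.1
```

```bash
for i in 1; do python3 -m creep '[{"linear":[-0.01,0.02,0],"angular":[0,0,0],"fingers":1},{"linear":[0,0,0],"angular":[0,0,0],"fingers":1}]'|grep -E 'pos|force';  python3 -m creep '[{"linear":[0,0.016,0],"angular":[0,0,0],"fingers":1},{"linear":[0,0,0],"angular":[0,0,0],"fingers":1}]'|grep -E 'pos|force'; done
```

```text
tool_pos: [0.6463, -0.0689, 0.01]
force: [0.2, 0.5, -3.5]
tool_pos: [0.6464, -0.069, 0.0098]
force: [1.4, -0.6, -3.2]
```

```bash
python3 -m creep '[{"linear":[0,0.016,0],"angular":[0,0,0],"fingers":1},{"linear":[0,0,0],"angular":[0,0,0],"fingers":1}]'|grep -E 'pos|force'; python3 -m creep '[{"linear":[0,0.016,0],"angular":[0,0,0],"fingers":1},{"linear":[0,0,0],"angular":[0,0,0],"fingers":1}]'|grep -E 'pos|force'
```

```text
tool_pos: [0.6465, -0.069, 0.0098]
force: [0.0, 0.0, -3.8]
tool_pos: [0.6466, -0.069, 0.0098]
force: [-0.9, -0.3, -2.7]
```

```bash
python3 -m creep '[{"linear":[0,0.03,0],"angular":[0,0,0],"fingers":1},{"linear":[0,0,0],"angular":[0,0,0],"fingers":1}]'|grep -E 'pos|force'; python3 -m creep '[{"linear":[-0.005,0.03,0],"angular":[0,0,0],"fingers":1}]'|grep -E 'pos|force'
```

```text
tool_pos: [0.6467, -0.069, 0.0099]
force: [-0.4, -0.5, -3.8]
tool_pos: [0.6469, -0.069, 0.0095]
force: [-4.6, 0.3, 25.1]
```

```bash
python3 -m creep '[{"linear":[0,0,0],"angular":[0,0,0],"fingers":0.9},{"linear":[0,0,0],"angular":[0,0,0],"fingers":0.2},{"linear":[0,0,0],"angular":[0,0,0],"fingers":0},{"linear":[0,0,0],"angular":[0,0,0],"fingers":0},{"linear":[0,0,0],"angular":[0,0,0],"fingers":0},{"linear":[0,-0.2,0],"angular":[0,0,0],"fingers":0},{"linear":[0,-0.4,0],"angular":[0,0,0],"fingers":0},{"linear":[0,-0.5,0],"angular":[0,0,0],"fingers":0},{"linear":[0,-0.5,0],"angular":[0,0,0],"fingers":0},{"linear":[0,-0.5,0],"angular":[0,0,0],"fingers":0},{"linear":[0,0,0],"angular":[0,0,0],"fingers":0},{"linear":[0,0,0],"angular":[0,0,0],"fingers":0}]'>/dev/null; python3 plan.py 627.4 272.6 120 0
python3 - <<'E'
from h import *
im,s=snap('wrist','w8'); g=im.max(2); hsv=cv2.cvtColor(im,cv2.COLOR_BGR2HSV)
K,D,T=cam('wrist',s); t=np.linalg.inv(T)
px=cv2.projectPoints(np.array([[.647+.022,-.068,.024],[.647,-.068+.038,.006]]),cv2.Rodrigues(t[:3,:3])[0],t[:3,3],K,D)[0].reshape(-1,2); print(px)
print('board',board(im,s,tuple(map(float,px[1]))))
print('collar',blob((hsv[...,1]<24)&(g>50),tuple(map(float,px[0])),.024,s))
E
```

```text
pos [647.1 -69.1 120.8] F [ 0.3 -0.3 -0.5] w 85.5 q [1. 1.]
to (627.4, 272.6, 120.0, 0.0) lin [-3.970e-01  5.000e-03  6.834e+00] |l| 6.85 ang [ 0.0008 -0.0003  0.0035] deg 0.3
[[345.91464707 199.17996568]
 [320.37633178 152.71514636]]
board (array([647. , -66.9]), array([92.2, 91.8]), 4.5)
collar ('ell', ([647.3, -68.1], [56.9, 59.3], 7.1), 'rect', ([647.4, -67.8], [59.3, 57.3], 89.8))
```

View pics/w8.png

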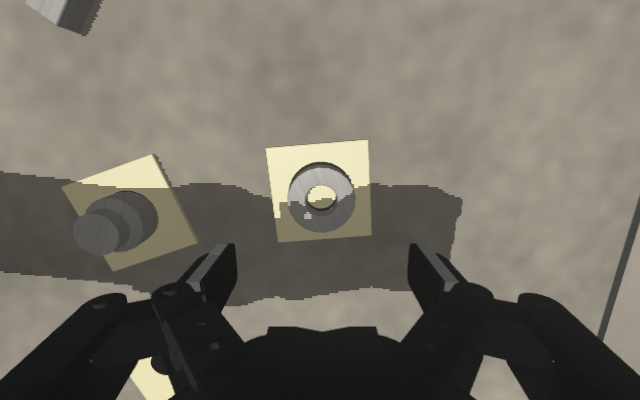

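```bash
python3 -m creep '[{"linear":[-0.02,0,0.3],"angular":[0,0,0],"fingers":0},{"linear":[-0.04,0,0.7],"angular":[0,0,0],"fingers":0},{"linear":[-0.04,0,0.8],"angular":[0,0,0],"fingers":0},{"linear":[-0.04,0,0.8],"angular":[0,0,0],"fingers":0},{"linear":[-0.04,0,0.8],"angular":[0,0,0],"fingers":0},{"linear":[-0.04,0,0.8],"angular":[0,0,0],"fingers":0},{"linear":[-0.04,0,0.8],"angular":[0,0,0],"fingers":0},{"linear":[-0.04,0,0.7],"angular":[0,0,0],"fingers":0},{"linear":[-0.02,0,0.5],"angular":[0,0,0],"fingers":0},{"linear":[0,0,0.2],"angular":[0,0,0],"fingers":0},{"linear":[0,0,0],"angular":[0,0,0],"fingers":0},{"linear":[0,0,0],"angular":[0,0,0],"fingers":0}]'>/dev/null; python3 plan.py 627.4 272.6 50 0
python3 - <<'E'
from h import *
im,s=snap('wrist','w9'); g=im.max(2); hsv=cv2.cvtColor(im,cv2.COLOR_BGR2HSV)
K,D,T=cam('wrist',s); t=np.linalg.inv(T)
px=cv2.projectPoints(np.array([[.628,.273,.028]]),cv2.Rodrigues(t[:3,:3])[0],t[:3,3],K,D)[0].reshape(-1,2); print(px)
for S0 in (20,26): print('weight',blob((hsv[...,1]<S0)&(g>50),tuple(map(float,px[0])),.028,s))
cv2.imwrite('pics/w9c.png',cv2.resize(im[100:300,200:440],None,fx=2,fy=2))
E
```

```text
pos [620.6 272.3 107. ] F [ 0.2 -0.3 -0.3] w 85.4 q [-30. -25.]
to (627.4, 272.6, 50.0, 0.0) lin [0.151 1.139 0.01 ] |l| 1.15 ang [ 0.0027  0.0021 -0.009 ] deg 0.8
[[331.66048839 205.42131879]]
weight ('ell', ([628.1, 276.4], [30.0, 35.9], 5.4), 'rect', ([628.2, 276.8], [30.6, 35.9], 0.3))
weight ('ell', ([628.2, 276.5], [30.7, 36.3], 4.5), 'rect', ([628.6, 276.7], [31.5, 35.9], 0.3))
```

View pics/w9c.png

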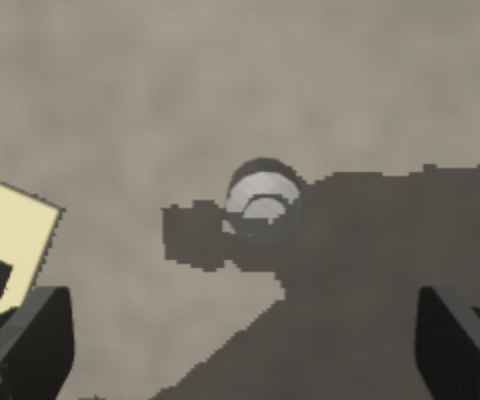

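```bash
python3 -m creep '[{"linear":[0.15,0.1,0.02],"angular":[0.003,0.002,-0.009],"fingers":0},{"linear":[0,0.4,0],"angular":[0,0,0],"fingers":0},{"linear":[0,0.4,0],"angular":[0,0,0],"fingers":0},{"linear":[0,0.15,0],"angular":[0,0,0],"fingers":0},{"linear":[0,0,0],"angular":[0,0,0],"fingers":0},{"linear":[0,0,0],"angular":[0,0,0],"fingers":0}]'>/dev/null; python3 plan.py 627.5 272.9 6 0
```

```text
pos [633.6 263.   53.5] F [0.3 0.5 0.4] w 85.3 q [-29. -25.]
to (627.5, 272.9, 6.0, 0.0) lin [-0.131  0.948  0.198] |l| 0.98 ang [ 0.001  -0.009   0.0041] deg 0.9
```

```bash
python3 -m creep '[{"linear":[-0.13,0.1,0.2],"angular":[0.001,-0.009,0.004],"fingers":0},{"linear":[0,0.2,0],"angular":[0,0,0],"fingers":0},{"linear":[0,0.2,0],"angular":[0,0,0],"fingers":0},{"linear":[0,0.15,0],"angular":[0,0,0],"fingers":0},{"linear":[0,0,0],"angular":[0,0,0],"fingers":0},{"linear":[0,0,0],"angular":[0,0,0],"fingers":0}]'>/dev/null; python3 plan.py 627.5 272.9 6 0
```

```text
pos [627.6 274.6  19.8] F [ 0.5  0.6 -0.1] w 85.5 q [-30. -25.]
to (627.5, 272.9, 6.0, 0.0) lin [-0.003  0.276 -0.034] |l| 0.28 ang [-0.0011  0.001   0.0013] deg 0.2
```

```bash
python3 -m creep '[{"linear":[0,0.14,-0.035],"angular":[-0.001,0.001,0.001],"fingers":0},{"linear":[0,0.12,0],"angular":[0,0,0],"fingers":0},{"linear":[0,0,0],"angular":[0,0,0],"fingers":0},{"linear":[0,0,0],"angular":[0,0,0],"fingers":0}]'>/dev/null; python3 plan.py 627.5 272.9 6 0
python3 -m creep '[{"linear":[0,0,0],"angular":[0,0,0],"fingers":0.5},{"linear":[0,0,0],"angular":[0,0,0],"fingers":1},{"linear":[0,0,0],"angular":[0,0,0],"fingers":1},{"linear":[0,0,0],"angular":[0,0,0],"fingers":1},{"linear":[0,0,0],"angular":[0,0,0],"fingers":1},{"linear":[0,0,0],"angular":[0,0,0],"fingers":1},{"linear":[0,0,0],"angular":[0,0,0],"fingers":1},{"linear":[0,0,0],"angular":[0,0,0],"fingers":1},{"linear":[0,0,0],"angular":[0,0,0],"fingers":1}]' 40 >/dev/null;  python3 plan.py 627.5 272.9 6 0
```

```text
pos [628.  272.4   5.9] F [ 1.3 -0.6  0.2] w 85.4 q [-30. -25.]
to (627.5, 272.9, 6.0, 0.0) lin [-0.01  -0.002  0.01 ] |l| 0.01 ang [ 0.0001 -0.0004  0.0005] deg 0.1
pos [628.1 272.6   6.7] F [-0.   1.  -0.5] w 30.8 q [-30. -25.]
to (627.5, 272.9, 6.0, 0.0) lin [-0.013  0.014  0.007] |l| 0.02 ang [-0.0002 -0.0003  0.0009] deg 0.1
```

```bash
python3 -m creep '[{"linear":[0,-0.2,0],"angular":[0,0,0],"fingers":1},{"linear":[0,-0.4,0],"angular":[0,0,0],"fingers":1},{"linear":[0,-0.5,0],"angular":[0,0,0],"fingers":1},{"linear":[0,-0.5,0],"angular":[0,0,0],"fingers":1},{"linear":[0,-0.4,0],"angular":[0,0,0],"fingers":1},{"linear":[0,-0.2,0],"angular":[0,0,0],"fingers":1},{"linear":[0,0,0],"angular":[0,0,0],"fingers":1},{"linear":[0,0,0],"angular":[0,0,0],"fingers":1}]'>/dev/null; python3 plan.py 476.2 -259.3 120 0
python3 - <<'E'
from h import *
im,s=snap('wrist','w10')
K,D,T=cam('wrist',s); t=np.linalg.inv(T); p=np.array(s['tool_pos'])
px=cv2.projectPoints(np.array([p+[0,0,.0353],p+[0,0,.0213],p+[0.009,0,.0353]]),cv2.Rodrigues(t[:3,:3])[0],t[:3,3],K,D)[0].reshape(-1,2); print(px)
cv2.imwrite('pics/w10c.png',cv2.resize(im[190:350,220:420],None,fx=3,fy=3))
E
```

```text
pos [627.1 272.1 122.6] F [ 0.2  0.1 -1.5] w 30.5 q [-30. -25.]
to (476.2, -259.3, 120.0, 0.0) lin [ -3.011   0.057 -10.629] |l| 11.05 ang [ 0.0003 -0.0004 -0.0001] deg 0.0
[[320.94958917 286.07305012]
 [321.00330969 269.31250053]
 [342.2645589  286.04048924]]
```

View pics/w10c.png

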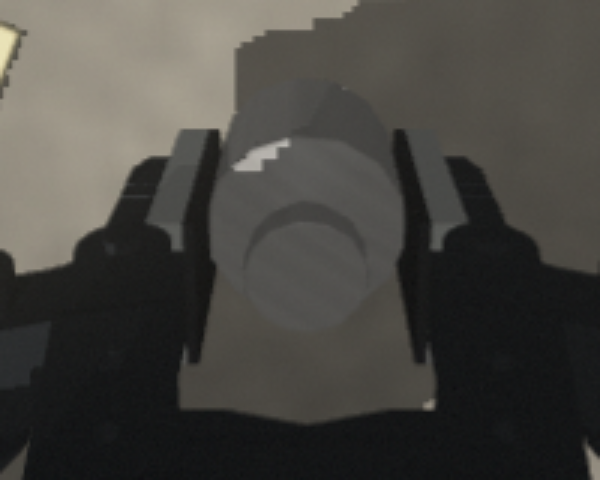

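```bash
python3 -m creep '[{"linear":[-0.1,0,-0.3],"angular":[0,0,0],"fingers":1},{"linear":[-0.2,0,-0.6],"angular":[0,0,0],"fingers":1},{"linear":[-0.22,0,-0.75],"angular":[0,0,0],"fingers":1},{"linear":[-0.22,0,-0.75],"angular":[0,0,0],"fingers":1},{"linear":[-0.22,0,-0.75],"angular":[0,0,0],"fingers":1},{"linear":[-0.22,0,-0.75],"angular":[0,0,0],"fingers":1},{"linear":[-0.22,0,-0.75],"angular":[0,0,0],"fingers":1},{"linear":[-0.22,0,-0.75],"angular":[0,0,0],"fingers":1},{"linear":[-0.1,0,-0.5],"angular":[0,0,0],"fingers":1},{"linear":[0,0,-0.2],"angular":[0,0,0],"fingers":1},{"linear":[0,0,0],"angular":[0,0,0],"fingers":1},{"linear":[0,0,0],"angular":[0,0,0],"fingers":1}]'>/dev/null; python3 plan.py 476.4 -260.2 110 0
```

```text
pos [525.6 -52.  112.8] F [ 0.2  0.1 -1.7] w 30.5 q [-1. -1.]
to (476.4, -260.2, 110.0, 0.0) lin [-0.969  0.099 -4.166] |l| 4.28 ang [ 0.0039 -0.0021 -0.0131] deg 1.2
```

```bash
python3 -m creep '[{"linear":[-0.08,0,-0.3],"angular":[0.004,-0.002,-0.01],"fingers":1},{"linear":[-0.12,0,-0.5],"angular":[0,0,0],"fingers":1},{"linear":[-0.15,0,-0.7],"angular":[0,0,0],"fingers":1},{"linear":[-0.15,0,-0.7],"angular":[0,0,0],"fingers":1},{"linear":[-0.15,0,-0.7],"angular":[0,0,0],"fingers":1},{"linear":[-0.15,0,-0.5],"angular":[0,0,0],"fingers":1},{"linear":[-0.1,0,-0.3],"angular":[0,0,0],"fingers":1},{"linear":[0,0,-0.1],"angular":[0,0,0],"fingers":1},{"linear":[0,0,0],"angular":[0,0,0],"fingers":1},{"linear":[0,0,0],"angular":[0,0,0],"fingers":1}]'>/dev/null; python3 plan.py 476.4 -260.2 60 0
```

```text
pos [ 490.5 -230.3  110.2] F [ 0.8 -0.  -1.4] w 30.5 q [22. 18.]
to (476.4, -260.2, 60.0, 0.0) lin [-0.299  0.999 -0.598] |l| 1.2 ang [-0.0052  0.0189 -0.0003] deg 1.7
```

```bash
python3 -m creep '[{"linear":[-0.15,0,-0.3],"angular":[-0.005,0.018,0],"fingers":1},{"linear":[-0.12,0.1,-0.26],"angular":[0,0,0],"fingers":1},{"linear":[0,0.3,0],"angular":[0,0,0],"fingers":1},{"linear":[0,0.4,0],"angular":[0,0,0],"fingers":1},{"linear":[0,0.15,0],"angular":[0,0,0],"fingers":1},{"linear":[0,0,0],"angular":[0,0,0],"fingers":1},{"linear":[0,0,0],"angular":[0,0,0],"fingers":1}]'>/dev/null; python3 plan.py 476.4 -260.2 25 0
```

```text
pos [ 477.  -259.8   60.8] F [ 0.6 -0.  -1.7] w 30.5 q [24. 19.]
to (476.4, -260.2, 25.0, 0.0) lin [-0.012  0.716 -0.008] |l| 0.72 ang [0.0006 0.0025 0.    ] deg 0.2
```

```bash
python3 -m creep '[{"linear":[-0.01,0.2,-0.01],"angular":[0,0.002,0],"fingers":1},{"linear":[0,0.3,0],"angular":[0,0,0],"fingers":1},{"linear":[0,0.2,0],"angular":[0,0,0],"fingers":1},{"linear":[0,0,0],"angular":[0,0,0],"fingers":1},{"linear":[0,0,0],"angular":[0,0,0],"fingers":1}]'>/dev/null; python3 plan.py 476.4 -260.2 14.5 0
```

```text
pos [ 477.7 -261.    25.6] F [ 0.2  0.2 -2. ] w 30.6 q [24. 18.]
to (476.4, -260.2, 14.5, 0.0) lin [-0.027  0.222  0.018] |l| 0.22 ang [0.0016 0.0003 0.0023] deg 0.2
```

```bash
python3 -m creep '[{"linear":[-0.03,0.1,0.02],"angular":[0.001,0,0.002],"fingers":1},{"linear":[0,0.08,0],"angular":[0,0,0],"fingers":1},{"linear":[0,0,0],"angular":[0,0,0],"fingers":1},{"linear":[0,0,0],"angular":[0,0,0],"fingers":1}]'>/dev/null; python3 plan.py 476.4 -260.2 13.2 0
```

```text
pos [ 476.7 -260.2   16.9] F [-0.2  0.1 -1.1] w 30.6 q [24. 18.]
to (476.4, -260.2, 13.2, 0.0) lin [-0.006  0.074  0.   ] |l| 0.07 ang [0.0009 0.0004 0.0011] deg 0.1
```

```bash
python3 -m creep '[{"linear":[-0.005,0.06,0],"angular":[0.001,0,0.001],"fingers":1},{"linear":[0,0,0],"angular":[0,0,0],"fingers":1},{"linear":[0,0,0],"angular":[0,0,0],"fingers":1}]'|grep -E 'pos|force'; python3 -m creep '[{"linear":[-0.003,0.016,0],"angular":[0,0,0],"fingers":1}]'|grep -E 'pos|force'
```

```text
tool_pos: [0.4766, -0.2603, 0.014]
force: [-0.3, -0.3, -1.5]
tool_pos: [0.4765, -0.2603, 0.0132]
force: [-0.3, 0.0, -1.7]
```

```bash
python3 -m creep '[{"linear":[0,0.012,0],"angular":[0,0,0],"fingers":1}]'|grep -E 'pos|force'; python3 -m creep '[{"linear":[0,0.01,0],"angular":[0,0,0],"fingers":1}]'|grep -E 'pos|force'
```

```text
tool_pos: [0.4765, -0.2604, 0.0127]
force: [-0.5, 0.5, 2.6]
tool_pos: [0.4765, -0.2604, 0.0126]
force: [-0.8, 1.9, 13.0]
```

```bash
python3 -m creep '[{"linear":[0,0,0],"angular":[0,0,0],"fingers":0.8},{"linear":[0,0,0],"angular":[0,0,0],"fingers":0.2},{"linear":[0,0,0],"angular":[0,0,0],"fingers":0},{"linear":[0,0,0],"angular":[0,0,0],"fingers":0},{"linear":[0,0,0],"angular":[0,0,0],"fingers":0},{"linear":[0,-0.2,0],"angular":[0,0,0],"fingers":0},{"linear":[0,-0.4,0],"angular":[0,0,0],"fingers":0},{"linear":[0,-0.5,0],"angular":[0,0,0],"fingers":0},{"linear":[0,-0.5,0],"angular":[0,0,0],"fingers":0},{"linear":[0,-0.5,0],"angular":[0,0,0],"fingers":0},{"linear":[0,0,0],"angular":[0,0,0],"fingers":0},{"linear":[0,0,0],"angular":[0,0,0],"fingers":0}]'>/dev/null; python3 plan.py 463.8 100.9 120 -36.2
python3 - <<'E'
from h import *
im,s=snap('wrist','w11')
K,D,T=cam('wrist',s); t=np.linalg.inv(T)
px=cv2.projectPoints(np.array([[.477,-.2586,.034],[.477,-.2586+.034,.006]]),cv2.Rodrigues(t[:3,:3])[0],t[:3,3],K,D)[0].reshape(-1,2); print(px)
print('board',board(im,s,tuple(map(float,px[1]))))
cv2.imwrite('pics/w11c.png',cv2.resize(im[120:270,220:420],None,fx=3,fy=3))
E
```

```text
pos [ 476.2 -260.3  124.8] F [-0.4  0.8 -0.5] w 85.4 q [25. 19.]
to (463.8, 100.9, 120.0, -36.2) lin [-0.244  0.09   7.224] |l| 7.23 ang [1.000e-04 4.215e-01 1.200e-03] deg 36.2
[[322.03449179 200.49292078]
 [321.92670209 156.01364888]]
board (array([ 476.7, -258.3]), array([92.2, 92.3]), 21.5)
```

View pics/w11c.png

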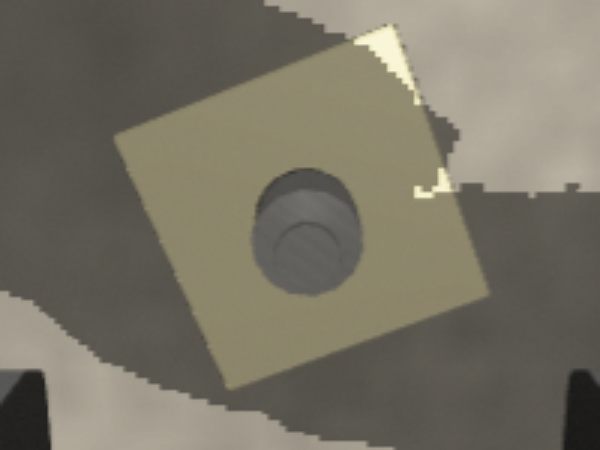

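```bash
python3 -m creep '[{"linear":[0,0,0.3],"angular":[0,0,0],"fingers":0},{"linear":[0,0,0.6],"angular":[0,0,0],"fingers":0},{"linear":[0,0,0.8],"angular":[0,0,0],"fingers":0},{"linear":[0,0,0.8],"angular":[0,0,0],"fingers":0},{"linear":[0,0,0.8],"angular":[0,0,0],"fingers":0},{"linear":[0,0,0.8],"angular":[0,0,0],"fingers":0},{"linear":[0,0,0.8],"angular":[0,0,0],"fingers":0},{"linear":[0,0,0.8],"angular":[0,0,0],"fingers":0},{"linear":[0,0,0.6],"angular":[0,0,0],"fingers":0},{"linear":[0,0,0.3],"angular":[0,0,0],"fingers":0},{"linear":[0,0,0],"angular":[0,0,0],"fingers":0},{"linear":[0,0,0],"angular":[0,0,0],"fingers":0}]'>/dev/null; python3 plan.py 463.8 100.9 120 0
```

```text
pos [466.8  91.  114.8] F [-0.1  0.2 -0.7] w 85.2 q [-18. -16.]
to (463.8, 100.9, 120.0, 0.0) lin [-0.062 -0.104  0.198] |l| 0.23 ang [-0.      0.0036 -0.0112] deg 1.0
```

```bash
python3 -m creep '[{"linear":[-0.06,-0.1,0.2],"angular":[0,0.004,-0.011],"fingers":0},{"linear":[0,0,0],"angular":[0,0.07,0],"fingers":0},{"linear":[0,0,0],"angular":[0,0.08,0],"fingers":0},{"linear":[0,0,0],"angular":[0,0.08,0],"fingers":0},{"linear":[0,0,0],"angular":[0,0.08,0],"fingers":0},{"linear":[0,0,0],"angular":[0,0.07,0],"fingers":0},{"linear":[0,0,0],"angular":[0,0.03,0],"fingers":0},{"linear":[0,0,0],"angular":[0,0,0],"fingers":0},{"linear":[0,0,0],"angular":[0,0,0],"fingers":0}]'>/dev/null; python3 plan.py 463.8 100.9 60 -36.2
python3 - <<'E'
from h import *
im,s=snap('wrist','w12'); g=im.max(2); hsv=cv2.cvtColor(im,cv2.COLOR_BGR2HSV)
K,D,T=cam('wrist',s); t=np.linalg.inv(T)
px=cv2.projectPoints(np.array([[.4645,.1015,.022],[.477,.2435,.006]]),cv2.Rodrigues(t[:3,:3])[0],t[:3,3],K,D)[0].reshape(-1,2); print(px)
for S0,V in((18,100),(22,50),(20,80)): print('block',blob((hsv[...,1]<S0)&(g>V),tuple(map(float,px[0])),.022,s))
print('mark',blob(g<80,tuple(map(float,px[1])),.006,s))
E
```

```text
pos [460.1  89.7 117.5] F [ 0.5 -0.3 -0.8] w 85.4 q [-27. -40.]
to (463.8, 100.9, 60.0, -36.2) lin [-0.076  1.148  0.234] |l| 1.17 ang [ 0.0059 -0.016  -0.0015] deg 1.5
[[317.52088281 186.71277709]
 [219.43673815  33.02803218]]
block ('ell', ([477.2, 119.9], [26.0, 29.2], 131.3), 'rect', ([476.6, 119.0], [27.4, 23.2], 52.8))
block ('ell', ([464.4, 101.9], [25.6, 92.2], 143.9), 'rect', ([464.3, 101.8], [73.2, 24.1], 53.8))
block ('ell', ([464.2, 101.7], [25.4, 91.5], 143.9), 'rect', ([463.8, 101.5], [70.8, 24.0], 52.9))
mark ('ell', ([476.7, 243.4], [25.4, 90.2], 65.4), 'rect', ([476.6, 243.4], [23.3, 70.9], 65.3))
```

View pics/w12.png

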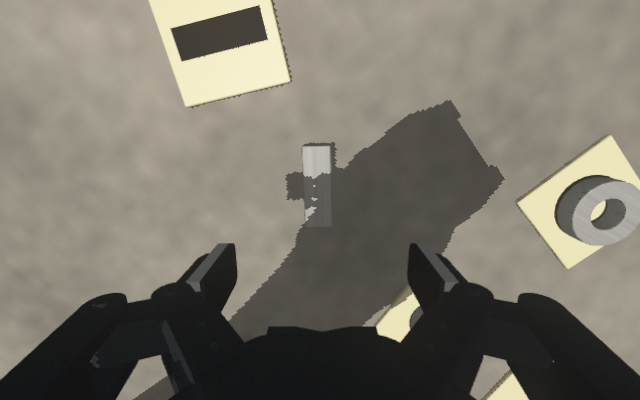

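```bash
python3 -m creep '[{"linear":[-0.08,0,0.23],"angular":[0.006,-0.016,-0.001],"fingers":0},{"linear":[0,0.2,0],"angular":[0,0,0],"fingers":0},{"linear":[0,0.4,0],"angular":[0,0,0],"fingers":0},{"linear":[0,0.4,0],"angular":[0,0,0],"fingers":0},{"linear":[0,0.2,0],"angular":[0,0,0],"fingers":0},{"linear":[0,0,0],"angular":[0,0,0],"fingers":0},{"linear":[0,0,0],"angular":[0,0,0],"fingers":0}]'>/dev/null; python3 plan.py 463.6 100.9 20 -36.1
```

```text
pos [464.9 102.9  53.7] F [-0.6 -0.4  0.6] w 85.5 q [-24. -38.]
to (463.6, 100.9, 20.0, -36.1) lin [ 0.004  0.673 -0.049] |l| 0.67 ang [-0.0018  0.0033 -0.0006] deg 0.3
```

```bash
python3 -m creep '[{"linear":[0,0.1,-0.05],"angular":[-0.002,0.003,0],"fingers":0},{"linear":[0,0.3,0],"angular":[0,0,0],"fingers":0},{"linear":[0,0.25,0],"angular":[0,0,0],"fingers":0},{"linear":[0,0,0],"angular":[0,0,0],"fingers":0},{"linear":[0,0,0],"angular":[0,0,0],"fingers":0}]'>/dev/null; python3 plan.py 463.6 100.9 5 -36.1
```

```text
pos [464.7 100.9  22.4] F [-0.4 -0.7  0.6] w 85.6 q [-22. -37.]
to (463.6, 100.9, 5.0, -36.1) lin [-0.018  0.348 -0.015] |l| 0.35 ang [-0.0019 -0.0001  0.0015] deg 0.2
```

```bash
python3 -m creep '[{"linear":[-0.02,0.15,-0.015],"angular":[-0.002,0,0.001],"fingers":0},{"linear":[0,0.17,0],"angular":[0,0,0],"fingers":0},{"linear":[0,0,0],"angular":[0,0,0],"fingers":0},{"linear":[0,0,0],"angular":[0,0,0],"fingers":0}]'>/dev/null; python3 plan.py 463.6 100.9 5 -36.1
python3 -m creep '[{"linear":[0,0,0],"angular":[0,0,0],"fingers":0.5},{"linear":[0,0,0],"angular":[0,0,0],"fingers":1},{"linear":[0,0,0],"angular":[0,0,0],"fingers":1},{"linear":[0,0,0],"angular":[0,0,0],"fingers":1},{"linear":[0,0,0],"angular":[0,0,0],"fingers":1},{"linear":[0,0,0],"angular":[0,0,0],"fingers":1},{"linear":[0,0,0],"angular":[0,0,0],"fingers":1},{"linear":[0,0,0],"angular":[0,0,0],"fingers":1},{"linear":[0,0,0],"angular":[0,0,0],"fingers":1},{"linear":[0,0,0],"angular":[0,0,0],"fingers":1}]' 50 >/dev/null;  python3 plan.py 463.6 100.9 5 -36.1
```

```text
pos [464.1 101.2   6.6] F [-0.3 -0.2 -0.3] w 85.5 q [-22. -35.]
to (463.6, 100.9, 5.0, -36.1) lin [-0.005  0.032 -0.011] |l| 0.03 ang [-0.0009  0.      0.0015] deg 0.2
pos [464.1 101.2   7.2] F [-0.7 -0.  -0.1] w 22.6 q [-22. -35.]
to (463.6, 100.9, 5.0, -36.1) lin [-0.004  0.044 -0.012] |l| 0.05 ang [-0.0012  0.      0.0016] deg 0.2
```

```bash
python3 -m creep '[{"linear":[0,-0.2,0],"angular":[0,0,0],"fingers":1},{"linear":[0,-0.4,0],"angular":[0,0,0],"fingers":1},{"linear":[0,-0.5,0],"angular":[0,0,0],"fingers":1},{"linear":[0,-0.4,0],"angular":[0,0,0],"fingers":1},{"linear":[0,-0.3,0],"angular":[0,0,0],"fingers":1},{"linear":[0,0,0],"angular":[0,0,0],"fingers":1},{"linear":[0,0,0],"angular":[0,0,0],"fingers":1}]'>/dev/null; python3 plan.py 476 243 100 -114.8
python3 - <<'E'
from h import *
im,s=snap('wrist','w13'); g=im.max(2); hsv=cv2.cvtColor(im,cv2.COLOR_BGR2HSV)
K,D,T=cam('wrist',s); t=np.linalg.inv(T); p=np.array(s['tool_pos']);z=p[2]+.0148
px=cv2.projectPoints(np.array([p+[0,0,.0148],[.477,.2435,.006]]),cv2.Rodrigues(t[:3,:3])[0],t[:3,3],K,D)[0].reshape(-1,2); print(px)
for S0,V in((18,50),(22,50),(26,50)): print('block',blob((hsv[...,1]<S0)&(g>V),tuple(map(float,px[0])),z,s))
R=s['orientation'];print('tcp',p,np.degrees(np.arctan2(R[1,2],R[0,2])))
cv2.imwrite('pics/w13c.png',cv2.resize(im[150:350,200:440],None,fx=3,fy=3))
E
```

```text
pos [462.3 100.9 102.3] F [ 0.4 -0.3 -4.2] w 23.0 q [-28. -37.]
to (476.0, 243.0, 100.0, -114.8) lin [-1.454  0.047  2.457] |l| 2.86 ang [-3.000e-04  9.154e-01 -2.000e-04] deg 78.7
[[321.73249151 262.96129546]
 [224.86757583  41.74335258]]
block ('ell', ([463.4, 102.4], [33.0, 79.4], 143.9), 'rect', ([463.7, 102.2], [77.4, 41.3], 38.0))
block ('ell', ([463.5, 102.5], [33.1, 80.0], 143.9), 'rect', ([463.7, 102.2], [77.4, 41.3], 38.0))
block ('ell', ([462.9, 102.0], [33.2, 82.1], 143.1), 'rect', ([463.3, 102.6], [76.2, 42.7], 55.3))
tcp [0.46230117 0.1009124  0.10226533] 53.87210881749235
```

View pics/w13c.png

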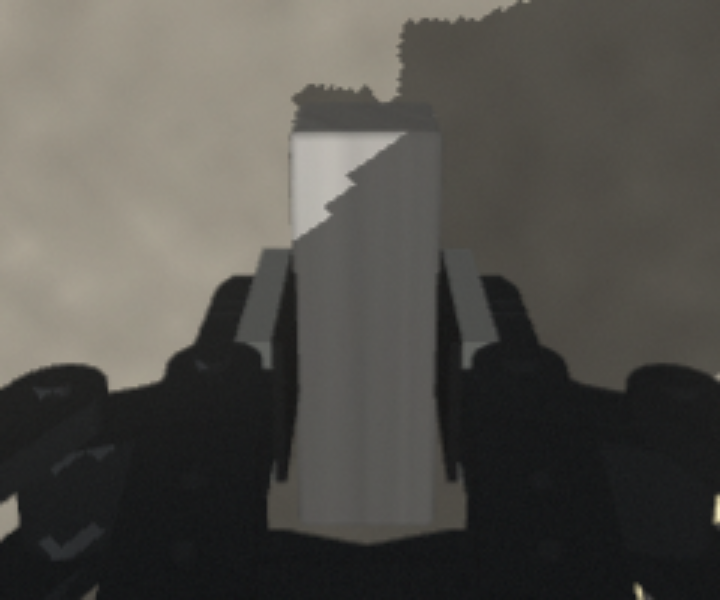

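Run:
```python
from h import *
im,s=load('w13'); R=s['orientation'];p=s['tool_pos']
c=np.array([(291,131),(440,131),(433,525),(303,525)])/3+[200,150]
w=ray(c,p[2]+.0148,'wrist',s); l=(w-p)@R*1000; print(l.round(1), l.mean(0).round(2), (w.mean(0)*1000).round(1))
```

```text
[[-11.3 -14.8  35.2]
 [ 11.5 -14.8  35.1]
 [ 11.8 -14.8 -35.9]
 [-10.9 -14.8 -35.8]] [  0.27 -14.8   -0.34] [462.3 100.5 117.1]
```

```bash
python3 -m creep '[{"linear":[0,0,0],"angular":[0,0.06,0],"fingers":1},{"linear":[0,0,0],"angular":[0,0.09,0],"fingers":1},{"linear":[0,0,0],"angular":[0,0.09,0],"fingers":1},{"linear":[0,0,0],"angular":[0,0.09,0],"fingers":1},{"linear":[0,0,0],"angular":[0,0.09,0],"fingers":1},{"linear":[0,0,0],"angular":[0,0.09,0],"fingers":1},{"linear":[0,0,0],"angular":[0,0.09,0],"fingers":1},{"linear":[0,0,0],"angular":[0,0.09,0],"fingers":1},{"linear":[0,0,0],"angular":[0,0.09,0],"fingers":1},{"linear":[0,0,0],"angular":[0,0.05,0],"fingers":1},{"linear":[0,0,0],"angular":[0,0,0],"fingers":1},{"linear":[0,0,0],"angular":[0,0,0],"fingers":1}]'>/dev/null; python3 plan.py 476 243 100 -114.8
```

```text
pos [456.7  98.   91.6] F [ 0.3  0.5 -3.2] w 22.8 q [-40. -82.]
to (476.0, 243.0, 100.0, -114.8) lin [-2.85  -0.202 -0.649] |l| 2.93 ang [0.0081 0.052  0.0102] deg 4.6
```

```bash
python3 -m creep '[{"linear":[-0.2,-0.05,-0.05],"angular":[0.008,0.05,0.01],"fingers":1},{"linear":[0,0,0],"angular":[0,0,0],"fingers":1},{"linear":[-0.4,-0.05,-0.08],"angular":[0,0,0],"fingers":1},{"linear":[-0.5,-0.05,-0.1],"angular":[0,0,0],"fingers":1},{"linear":[-0.5,-0.05,-0.1],"angular":[0,0,0],"fingers":1},{"linear":[-0.5,0,-0.1],"angular":[0,0,0],"fingers":1},{"linear":[-0.4,0,-0.05],"angular":[0,0,0],"fingers":1},{"linear":[-0.2,0,0],"angular":[0,0,0],"fingers":1},{"linear":[0,0,0],"angular":[0,0,0],"fingers":1},{"linear":[0,0,0],"angular":[0,0,0],"fingers":1}]'>/dev/null; python3 plan.py 477 242.6 60 -114.8
```

```text
pos [489.5 229.8  99. ] F [-0.2 -0.5 -3.2] w 22.4 q [-56. -99.]
to (477.0, 242.6, 60.0, -114.8) lin [-0.144  0.779 -0.329] |l| 0.86 ang [0.0016 0.0169 0.0059] deg 1.5
```

```bash
python3 -m creep '[{"linear":[-0.14,0,-0.33],"angular":[0.001,0.017,0.006],"fingers":1},{"linear":[0,0.1,0],"angular":[0,0,0],"fingers":1},{"linear":[0,0.3,0],"angular":[0,0,0],"fingers":1},{"linear":[0,0.3,0],"angular":[0,0,0],"fingers":1},{"linear":[0,0.1,0],"angular":[0,0,0],"fingers":1},{"linear":[0,0,0],"angular":[0,0,0],"fingers":1},{"linear":[0,0,0],"angular":[0,0,0],"fingers":1}]'>/dev/null; python3 plan.py 477 242.6 25 -114.8
```

```text
pos [473.6 238.3  58.5] F [-0.3  0.2 -3.2] w 22.7 q [-53. -97.]
to (477.0, 242.6, 25.0, -114.8) lin [-0.107  0.669  0.026] |l| 0.68 ang [ 0.0016 -0.0055  0.0006] deg 0.5
```

```bash
python3 -m creep '[{"linear":[-0.11,0.15,0.03],"angular":[0.001,-0.005,0],"fingers":1},{"linear":[0,0.3,0],"angular":[0,0,0],"fingers":1},{"linear":[0,0.15,0],"angular":[0,0,0],"fingers":1},{"linear":[0,0,0],"angular":[0,0,0],"fingers":1},{"linear":[0,0,0],"angular":[0,0,0],"fingers":1}]'>/dev/null; python3 plan.py 477 242.6 16 -114.8
```

```text
pos [479.3 244.2  28.4] F [-0.  -0.4 -2.6] w 22.4 q [-51. -94.]
to (477.0, 242.6, 16.0, -114.8) lin [ 0.048  0.248 -0.029] |l| 0.25 ang [-0.0009  0.0004 -0.0013] deg 0.1
```

```bash
python3 -m creep '[{"linear":[0.05,0.1,-0.03],"angular":[-0.001,0,-0.001],"fingers":1},{"linear":[0,0.1,0],"angular":[0,0,0],"fingers":1},{"linear":[0,0,0],"angular":[0,0,0],"fingers":1},{"linear":[0,0,0],"angular":[0,0,0],"fingers":1}]'>/dev/null; python3 plan.py 477 242.6 14.5 -114.8
```

```text
pos [477.1 242.6  18.4] F [ 0.7 -1.  -2. ] w 22.6 q [-50. -93.]
to (477.0, 242.6, 14.5, -114.8) lin [ 0.001  0.079 -0.002] |l| 0.08 ang [-0.0004  0.0005 -0.0009] deg 0.1
```

```bash
python3 -m creep '[{"linear":[0,0.07,0],"angular":[0,0,-0.001],"fingers":1},{"linear":[0,0,0],"angular":[0,0,0],"fingers":1},{"linear":[0,0,0],"angular":[0,0,0],"fingers":1}]'|grep -E 'pos|force'; python3 -m creep '[{"linear":[0,0.02,0],"angular":[0,0,0],"fingers":1}]'|grep -E 'pos|force'
```

```text
tool_pos: [0.4773, 0.2427, 0.0149]
force: [0.3, -0.1, -2.9]
tool_pos: [0.4774, 0.2427, 0.0139]
force: [-0.7, -0.4, -2.9]
```

```bash
python3 -m creep '[{"linear":[0,0.015,0.005],"angular":[0,0,0],"fingers":1}]'|grep -E 'pos|force'; python3 -m creep '[{"linear":[0,0.01,0],"angular":[0,0,0],"fingers":1}]'|grep -E 'pos|force'; python3 plan.py 477 242.6 13 -114.8
```

```text
tool_pos: [0.4775, 0.2427, 0.0132]
force: [-4.2, -0.1, 13.1]
tool_pos: [0.4776, 0.2427, 0.0132]
force: [-3.5, -0.7, 12.5]
pos [477.6 242.7  13.2] F [-3.5 -0.7 12.5] w 22.6 q [-49. -93.]
to (477.0, 242.6, 13.0, -114.8) lin [ 0.007  0.004 -0.009] |l| 0.01 ang [-0.0004  0.0006 -0.0006] deg 0.1
```

```bash
python3 -m creep '[{"linear":[0,0,0],"angular":[0,0,0],"fingers":0.85},{"linear":[0,0,0],"angular":[0,0,0],"fingers":0.3},{"linear":[0,0,0],"angular":[0,0,0],"fingers":0},{"linear":[0,0,0],"angular":[0,0,0],"fingers":0},{"linear":[0,0,0],"angular":[0,0,0],"fingers":0},{"linear":[0,-0.2,0],"angular":[0,0,0],"fingers":0},{"linear":[0,-0.4,0],"angular":[0,0,0],"fingers":0},{"linear":[0,-0.6,0],"angular":[0,0,0],"fingers":0},{"linear":[0,-0.6,0],"angular":[0,0,0],"fingers":0},{"linear":[0,-0.6,0],"angular":[0,0,0],"fingers":0},{"linear":[0,0,0],"angular":[0,0,0],"fingers":0},{"linear":[0,0,0],"angular":[0,0,0],"fingers":0}]'
python3 - <<'E'
from h import *
im,s=snap('wrist','w14'); g=im.max(2); hsv=cv2.cvtColor(im,cv2.COLOR_BGR2HSV)
K,D,T=cam('wrist',s); t=np.linalg.inv(T)
px=cv2.projectPoints(np.array([[.4765,.243,.028],[.4765+.015,.243+.033,.006]]),cv2.Rodrigues(t[:3,:3])[0],t[:3,3],K,D)[0].reshape(-1,2); print(px)
print('board',board(im,s,tuple(map(float,px[1]))))
for S0 in(20,26,32): print('block',blob((hsv[...,1]<S0)&(g>50),tuple(map(float,px[0])),.028,s))
im2=capture('scene'); 
a=im[100:300,200:440]; b=im2[150:290,100:520]
a=cv2.resize(a,None,fx=1.667,fy=1.667); b=cv2.resize(b,(800,267))
o=np.zeros((600,800,3),np.uint8); o[:a.shape[0],:a.shape[1]]=a; o[333:600]=b[:267]; cv2.imwrite('pics/fin.png',o)
E
```

```text
time: 41.3
tool_pos: [0.4773, 0.2416, 0.1411]
orientation: [[-0.421, 0.0, 0.907], [-0.907, 0.001, -0.421], [-0.001, -1.0, 0.0]]
force: [0.0, 0.5, -0.6]
grip_width: 0.0858
[[321.6743039  197.05319402]
 [285.36526709 191.59971454]]
board (array([476.6, 243.4]), array([92.2, 91.2]), 65.1)
block ('ell', ([478.2, 243.0], [23.8, 92.9], 64.9), 'rect', ([477.8, 243.1], [22.0, 71.7], 64.4))
block ('ell', ([478.2, 243.1], [24.1, 93.9], 64.8), 'rect', ([478.1, 242.6], [22.7, 72.5], 64.4))
block ('ell', ([477.9, 243.2], [24.6, 93.2], 64.9), 'rect', ([478.3, 243.2], [22.9, 72.4], 65.5))
```

View pics/fin.png

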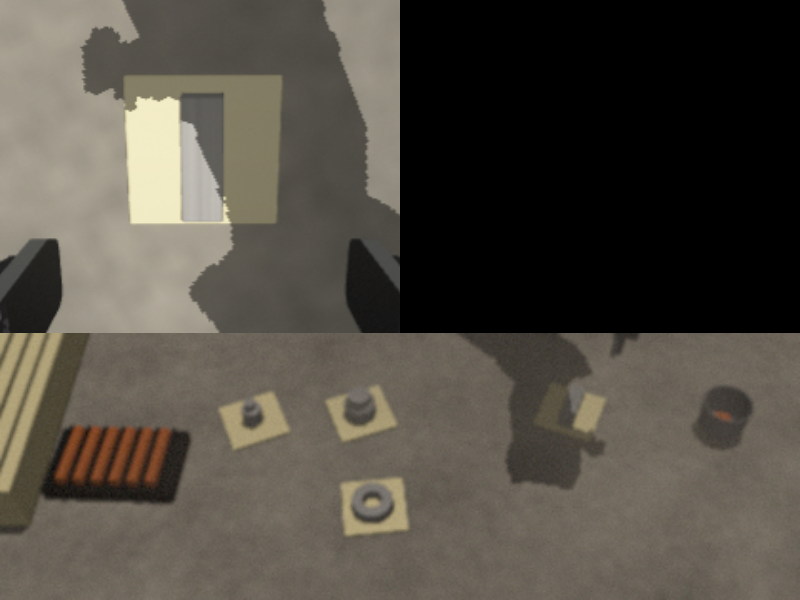

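```bash
python3 -c "from station import *; print(hand_in())"
```

```text
the job is handed in; nothing more can be done
None
```

All four pieces are on their matching boards, upright as they stood, placed in the order die, collar, weight, block. The job is handed in at about 41 s of the 106 s, with the gripper open and clear.

Each piece was lowered in small steps before release. For the collar, weight and block a clear rise in force showed contact, 25 N at most. For the die, the force changed only by about 1 N at the expected contact height.

Wrist-camera checks after each placing, comparing the piece with its board or silhouette:

| Piece | Offset from centre | Note |
|---|---|---|
| Die | about 0.8 mm | |
| Collar | about 0.5 mm from the ring measured earlier | The fresh board-outline fit disagreed, giving about 1.2 mm. |
| Weight | under 0.5 mm | |
| Block | about 1.4 mm, along its length | Angle within about 1° of its rectangle. I judged this acceptable and did not correct it. |

My last small nudge on the block had the wrong sign, which accounts for a few tenths of a millimetre of that offset.

The final scene picture shows the rack and cup apparently where they started. I judged that by eye and did not measure it.

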